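# Hang up the square and set the blank to the line

## Task

The wide-foot square was left standing on the blue marking plate, in the way of the steel blank. Hang it by its eye on the red peg of the tool stand and let go of it; then slide the blank along the marking plate, without lifting it, away from the robot until its far edge lies on the scribed white line over its whole length, without pushing it past the line. Leave the brass template on its peg and the scriber on the plate where they are.

Things in the scene. Friction and masses are not known exactly. Their poses are not given: they have to be found in the camera images.
- square: Loose wide-foot square, 0.25 to 0.45 kg, standing upright. Origin: centre of its foot's underside; z up, x the axis of its eye (normal to the plate); front and back alike. Dark foot 44 (x) by 70 (y) by 10 high; steel plate 5 thick (x), 46 wide (y) up to 127 mm with a 24 mm round eye centred at 105 mm; on top a wooden grip 14 thick (x), 34 wide (y), from 127 to 171 mm.
- square_eye (a point): Centre of the square's 24 mm eye, 105 mm above the underside of its foot; axes as square.
- square_grip (a point): Centre of the square's wooden grip, 149 mm above the underside of its foot; axes as square. Pinch the grip across its 14 mm thickness (x) from above.
- stand: Fixed tool stand, left or right of the marking plate. Origin: centre of underside; x from pegs' free ends to the board, z up. Base 140 (x) by 200 (y) by 15 high; board's front face at x = +46, 18 thick, top at 157 mm. Two level pegs point to -x at 145 mm height: y = -50 red, free, for the square; y = +50 dark, taken by the brass template.
- peg_tip (a point): Centre of the 14 mm ball on the red peg's free end (it reaches 7 mm beyond this point); axes as stand. From here the level peg, 10 mm diameter, runs 80 mm along +x to the board. With the square hung, the eye's upper rim rests on the peg: the eye's centre is about 7 mm below the peg's axis.
- peg_root (a point): Point on the red peg's axis at the face of the board, 80 mm along +x from peg_tip; axes as stand.
- plate: Fixed blue marking plate, 300 (x) by 260 (y) by 10 mm thick. Origin: centre of its underside on the table; x points roughly away from the robot (yaw within 0.15 rad), z up. Its flat top is 10 mm above the table, with no stops on it.
- line (a point): Middle of the scribed white line on the top of the marking plate, 60 mm along +x from the plate's centre; axes as plate. The line runs along y, 250 mm long and 2 mm wide.
- blank: Loose bright steel blank, 80 (x) by 110 (y) by 12 mm high, about 0.5 to 0.95 kg, lying flat on the marking plate on the robot's side of the line, a little askew. Origin: centre of its underside; +x points to its far edge (the one to be brought to the line), z up.
- blank_left (a point): Left (+y) end of the blank's far edge, at its top, 12 mm above its underside; axes as blank.
- blank_right (a point): Right (-y) end of the blank's far edge, at its top; axes as blank.
- template: Bystander: loose brass template, 5 mm thick (x), 44 mm wide, 127 mm long, hanging by its 22 mm hole on the dark peg of the stand, its top about 161 mm above the table. Origin: centre of its lower end.
- scriber: Bystander: scriber 120 mm long and 11 mm thick, orange handle, lying on the marking plate beside the blank (its left side). Origin: underside, x along it to the point.
Not all that is in view belongs to the job. Of the things like the blank, leave any that is pink; of the rest the smaller one is meant. Of the things like the stand, leave any that is purple; of the rest the larger one is meant.

How it is judged:
By the outcome, as a careful person would: the job done as asked, in the order asked, and still so for the second after the job is handed in, with the robot touching nothing.
It also fails if it takes over 67 s, if anything falls off the work surface, if the arm or the gripper's body presses on something with over 40 N, if the wrist force passes 120 N, or if a joint passes its speed limit or range.

## Robot

A 6-joint arm with a two-finger parallel gripper is mounted at the origin on the work surface. World frame = base frame: x ahead of the robot, y to its left, z up, the work surface at z = 0. Lengths are in mm, angles in rad, forces in N, time in s.
With the tool pointing down it reaches from about 350 to 725 mm from the base axis. Payload 4.3 kg.
Tool frame: the origin (TCP) lies between the finger pads; the fingertips stand 17 mm ahead of it and the grasp point (between the pads) lies 2 mm behind it; x points along the fingers, y is the direction in which the jaws open and shut, and the axes are right-handed (so a half turn about x gives the same grasp; the last joint's range is limited). The gripper opens to 85 mm and grips with 20 to 120 N. Pads are 22 mm wide; open, the fingers measure 114 mm over their backs; the gripper's body (76 mm by 85 mm) begins 54 mm behind the grasp point. The pads swing forward as they close: fully open they stand 13 mm farther back than shut.
Start: joints at [-1.27, 0.377, 0.081, 1.274, 0, 1.46], TCP at [229.636, -527.193, 248.329] pointing down, gripper open.
Joint ranges: [-2.72, 2.72], [-0.84, 1.66], [-1.02, 1.22], [-1.77, 2.12], [-1.37, 1.28], [-3.14, 3.14]. Speed limits (rad/s): [2.57, 2.57, 3.14, 3.14, 3.14, 3.14].

## Interface

Orientations are given as a rotation vector (axis times angle).
In Python, from station import * gives the robot as it stands.
- The arm moves only by the tool arm_command, never from a script. Its argument "steps" is a list that holds one entry, the list of rows, each a list of 7 numbers: the turn, a rotation vector about the world's x, y, z each as a share of 30 degrees, from -1 to 1, then the shift along the world's x, y, z each as a share of 30 cm, from -1 to 1, then the gripper's target within -1 to 1 (fully open at 1, half-way at 0, shut at -1). In form: [[[wx, wy, wz, x, y, z, hand], ...]]. A call has 1 to 5 rows; each row is the pose to reach, as a shift and turn from the pose commanded when the call began; what a row does not reach only later rows make up. A row lasts 1/10 s, in which the tool goes at most 50 mm and 8.59 degrees, less where a joint would pass 70% of its speed; a pose out of reach is approached as far as the arm can. A call with a number of a shift or a turn outside -1 to 1 is refused whole. A call with a gripper value outside its range is refused whole. The fingers move at their own pace and stop on an object; the grip force is fixed at half the most. Time passes only in rows, so rows that repeat a pose let the fingers close. It gives the time, the measured TCP pose, the force and the opening at its end, in the units of the state.
- read_state(): the state, without advancing time (a new reading comes with each control period).
- snapshot(name): name is "side" or "top"; returns a dict with "color" (480x640x3 uint8, red, green, blue), "mtx" (3x3 intrinsics, pixels), "view" (4x4, takes a point from world to camera coordinates). Camera axes: x right, y down, z forward; pixel columns grow to the right and rows downward; lengths in mm; the calibration is good to about 2 mm. A picture is of the moment at which its call begins. There is no depth.
- close_job(): hands the job in, once; it reports no verdict.
The state is a dict: "t": time; "joint_pos": joint angles; "dq": joint speeds; "joint_efforts": joint torques, N m; "eef_pos": TCP position; "tool_rot": TCP orientation; "wrist_force": force on the tool from outside, world axes, zero at the start; "torque": the same for the moment, N m; "gripper_width": finger opening in mm.
Only numpy, scipy, OpenCV 4.12 (cv2) and the standard library are available. Lean on these libraries where they do the work, as an engineer would, in place of code of your own. Each camera call takes 0.05 s, during which the arm holds its last target.

## Working session

There is one attempt and no reset: what is moved stays moved. The work goes in short steps, Python scripts to look and compute and a tool call to move; the robot and the scene stay as the last step left them, time stands still between calls to the robot, and variables do not carry over. Pictures are saved under pics/ and viewed, and the job is handed in when it is done.

Besides the shell and the picture viewer there is one more tool, called after "Emit:" as name(argument=value, ...), one argument or row to a line, values as JSON. arm_command: Moves the arm, as the interface text tells. Shift numbers are shares of 30 cm and turn numbers shares of 30 degrees, none past 1 either way. Its arguments: {"type":"object","properties":{"steps":{"type":"array"}},"required":["steps"]}

```bash
ls; mkdir -p pics; python3 - <<'E'
from station import *
import cv2,numpy as np
for n in("side","top"):
    s=snapshot(n);cv2.imwrite(f"pics/{n}0.png",s["color"][:,:,::-1]);np.savez(f"{n}0.npz",**s)
    print(n,s["mtx"].round(1).tolist(),s["view"].round(3).tolist())
print(read_state())
E
```

```text
pics
side [[565.7, 0.0, 322.0], [0.0, 565.7, 236.3], [0.0, 0.0, 1.0]] [[0.416, -0.909, -0.01, -323.655], [-0.584, -0.259, -0.77, 355.835], [0.697, 0.327, -0.638, 1273.268], [0.0, 0.0, 0.0, 1.0]]
top [[436.3, 0.0, 317.2], [0.0, 436.3, 241.0], [0.0, 0.0, 1.0]] [[0.131, -0.991, 0.005, -172.849], [-0.97, -0.129, -0.206, 502.568], [0.205, 0.023, -0.978, 1122.399], [0.0, 0.0, 0.0, 1.0]]
{'t': 0.1, 'joint_pos': array([-1.27027775e+00,  3.77995838e-01,  7.98311782e-02,  1.27443967e+00,
       -1.78896331e-05,  1.46051060e+00]), 'dq': array([ 0.00065004, -0.0011612 ,  0.00459628,  0.00035799, -0.00026844,
        0.00139367]), 'joint_efforts': array([ 1.51185610e-03, -4.64695001e+01,  2.70582318e+01,  1.19030901e-02,
       -1.33351905e-04, -4.56928490e-06]), 'eef_pos': array([ 229.47122545, -526.63543667,  247.47873761]), 'tool_rot': array([ 1.99575032,  0.41766868, -1.99613672]), 'wrist_force': array([-0.66754007,  0.10623897,  0.15106934]), 'torque': array([ 0.03502206,  0.04974356, -0.00749051]), 'gripper_width': 85.19315907623324}
```

View pics/side0.png

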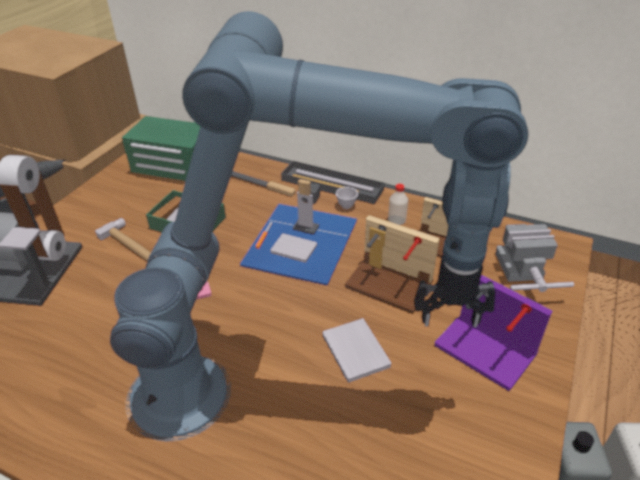

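View pics/top0.png

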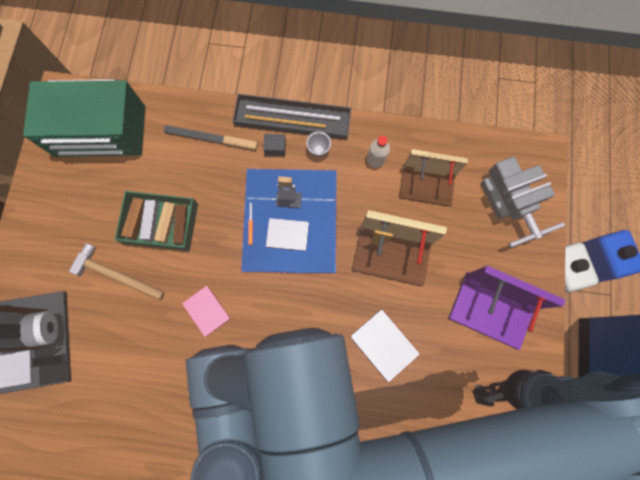

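Candidates, by top-view pixel:
- **Blank:** the white one on the blue plate (288,234), the larger white one (385,345) and the pink one (205,310). I choose the one on the plate.
- **Stand:** the large brown one (397,248), the small brown one (433,178) and the purple one (505,308). I choose the large brown one.
- **Square:** only one, at (288,190).

I'll check these in a close crop.

```bash
python3 - <<'E'
import cv2,numpy as np
a=np.load("top0.npz")["color"][155:290,235:455,::-1];b=np.load("side0.npz")["color"][170:315,235:445,::-1]
a=cv2.resize(a,(800,490),interpolation=cv2.INTER_CUBIC);b=cv2.resize(b,(800,552),interpolation=cv2.INTER_CUBIC)
cv2.imwrite("pics/c_top.png",a);cv2.imwrite("pics/c_side.png",b)
E
```

```text
(no output)
```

View pics/c_top.png

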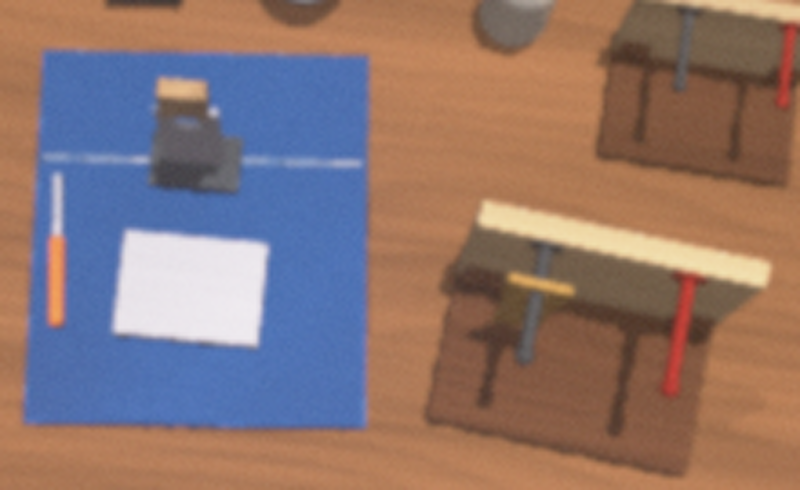

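View pics/c_side.png

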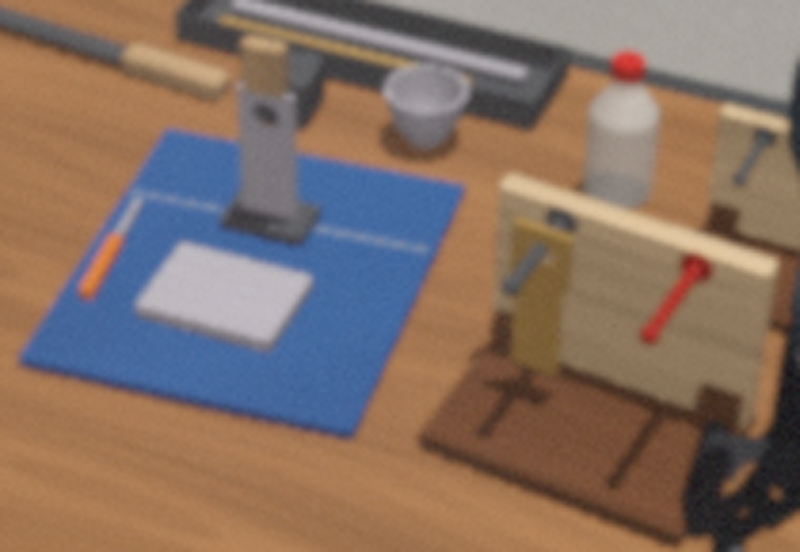

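Both choices hold up: the square stands on the line at top crop (185,140), and the free red peg runs from crop (688,275) to (671,390). Next I measure the positions.

```bash
cat > h.py <<'E'
import cv2,numpy as np
def cam(s):
    V=s["view"];R=V[:3,:3];c=-R.T@V[:3,3];return s["mtx"],R,c
def ray(s,u,v):
    K,R,c=cam(s);d=R.T@np.linalg.inv(K)@np.array([u,v,1.]);return c,d/np.linalg.norm(d)
def onz(s,u,v,z):
    c,d=ray(s,u,v);return c+d*(z-c[2])/d[2]
def tri(s1,p1,s2,p2):
    c1,d1=ray(s1,*p1);c2,d2=ray(s2,*p2)
    A=np.stack([d1,-d2],1);t=np.linalg.lstsq(A,c2-c1,rcond=None)[0]
    a=c1+t[0]*d1;b=c2+t[1]*d2;return (a+b)/2,np.linalg.norm(a-b)
def proj(s,p):
    K,R,c=cam(s);q=K@(R@(np.asarray(p,float)-c));return q[:2]/q[2]
def load(n):return dict(np.load(n+".npz"))
def hsv(s):return cv2.cvtColor(s["color"],cv2.COLOR_RGB2HSV)
def blob(m,roi):
    x0,y0,x1,y1=roi;k=np.zeros_like(m);k[y0:y1,x0:x1]=m[y0:y1,x0:x1]
    cs,_=cv2.findContours(k,cv2.RETR_EXTERNAL,cv2.CHAIN_APPROX_NONE);return max(cs,key=cv2.contourArea)
E
python3 - <<'E'
from h import *
T=load("top0");S=load("side0")
for n,s,rp,rb in(("top",T,(230,155,345,285),(255,210,320,260)),("side",S,(235,195,365,285),(265,225,325,270))):
    h=hsv(s)
    m=cv2.inRange(h,(100,110,60),(125,255,255));c=blob(m,rp)
    hull=cv2.convexHull(c);q=cv2.approxPolyDP(hull,6,True)[:,0]
    print(n,"plate",[(p.tolist(),onz(s,*p,10).round(1).tolist()) for p in q])
    m=cv2.inRange(h,(0,0,165),(180,60,255));c=blob(m,rb)
    z=22
    print(n,"blank rect",cv2.minAreaRect(c),[onz(s,*p,z).round(1).tolist() for p in cv2.boxPoints(cv2.minAreaRect(c))], "pts")
    w=np.array([onz(s,*p,z)[:2] for p in c[:,0]],np.float32);r=cv2.minAreaRect(w);print("  world rect",r,cv2.boxPoints(r).round(1).tolist())
    w=np.array([onz(s,*p,10)[:2] for p in hull[:,0]],np.float32);r=cv2.minAreaRect(w);print("  plate world",r,cv2.boxPoints(r).round(1).tolist())
h=hsv(T);m=cv2.inRange(h,(0,170,110),(6,255,255))|cv2.inRange(h,(174,170,110),(180,255,255))
c=blob(m,(405,220,435,270));print("peg top",cv2.minAreaRect(c),cv2.boxPoints(cv2.minAreaRect(c)).tolist())
h=hsv(S);m=cv2.inRange(h,(0,170,110),(6,255,255))|cv2.inRange(h,(174,170,110),(180,255,255))
c=blob(m,(395,225,428,265));print("peg side",cv2.minAreaRect(c),cv2.boxPoints(cv2.minAreaRect(c)).tolist())
for n,s,roi in(("top",T,(270,168,305,215)),("side",S,(290,172,320,240))):
    h=hsv(s)
    m=cv2.inRange(h,(8,70,90),(25,255,255));c=blob(m,roi);print(n,"grip",cv2.minAreaRect(c),cv2.boundingRect(c))
    m=cv2.inRange(h,(0,0,0),(180,120,90));c=blob(m,roi);print(n,"foot",cv2.minAreaRect(c),cv2.boundingRect(c))
# enlarge
for n,s,(x,y,w,hh) in(("top",T,(265,165,45,40)),("side",S,(285,170,45,70))):
    a=s["color"][y:y+hh,x:x+w,::-1];k=560//hh
    cv2.imwrite(f"pics/z_{n}.png",cv2.resize(a,None,fx=k,fy=k,interpolation=cv2.INTER_NEAREST));print(n,k)
E
```

```text
top plate [([246, 199], [624.5, 112.6, 10.0]), ([334, 201], [651.8, -136.7, 10.0]), ([334, 271], [452.3, -161.4, 10.0]), ([243, 270], [422.2, 87.4, 10.0])]
top blank rect ((286.802001953125, 233.98019409179688), (40.59751510620117, 29.254093170166016), 5.710593223571777) [[493.1, 35.5, 22.0], [576.2, 40.3, 22.0], [579.6, -73.3, 22.0], [496.6, -76.5, 22.0]] pts
  world rect ((536.371826171875, -18.741409301757812), (83.11319732666016, 112.29067993164062), 1.6918706893920898) [[493.20001220703125, 36.20000076293945], [496.5, -76.0999984741211], [579.5999755859375, -73.5999984741211], [576.2999877929688, 38.599998474121094]]
  plate world ((537.7384643554688, -23.411239624023438), (206.2015838623047, 252.88299560546875), 7.058260917663574) [[419.8999938964844, 89.4000015258789], [451.0, -161.60000610351562], [655.5999755859375, -136.1999969482422], [624.5, 114.69999694824219]]
side plate [([354, 219], [742.9, -124.2, 10.0]), ([326, 283], [451.6, -161.0, 10.0]), ([242, 264], [424.8, 86.1, 10.0]), ([273, 223], [624.1, 95.0, 10.0]), ([314, 212], [725.2, 3.8, 10.0])]
side blank rect ((293.4
[... 1030 characters left out ...]
045898438), (5.766773223876953, 24.474729537963867), 39.47246170043945) [[400.653564453125, 255.4206085205078], [416.21234130859375, 236.52783203125], [420.66387939453125, 240.19383239746094], [405.1051025390625, 259.08660888671875]]
top grip ((285.0, 181.0), (8.0, 12.0), 90.0) (279, 177, 13, 9)
top foot ((285.719970703125, 202.45997619628906), (15.980613708496094, 7.495331764221191), 8.13010311126709) (278, 198, 17, 9)
side grip ((302.1764831542969, 191.2941131591797), (28.134132385253906, 31.044557571411133), 14.03624439239502) (290, 174, 30, 32)
side foot ((303.857666015625, 228.68846130371094), (19.382978439331055, 5.4377593994140625), 15.255120277404785) (294, 224, 20, 10)
top 14
side 8
```

View zooms.

View pics/z_top.png

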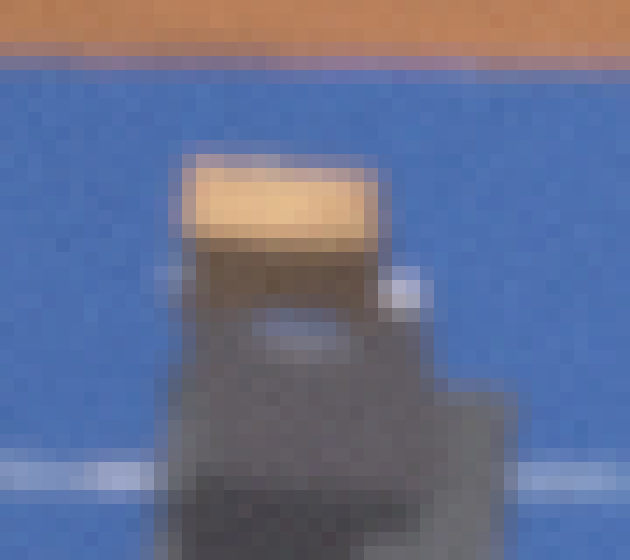

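View pics/z_side.png

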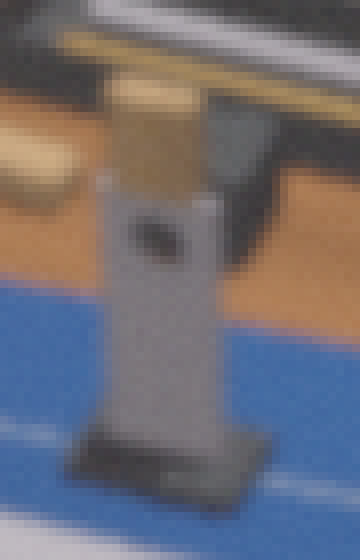

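```bash
python3 - <<'E'
from h import *
T=load("top0");S=load("side0")
print("grip top",onz(T,284.5,178.8,181).round(1),onz(S,304.1,181,181).round(1))
a=onz(T,277.6,182,181);b=onz(T,291.5,182.2,181);print("grip near edge top",a,b)
Z=lambda x,y:(285+x/8-.5,170+y/8-.5)
for nm,p,z in(("plate lt",(103,180),137),("plate rt",(210,200),137),("grip ftl",(106,100),181),("grip ftr",(203,112),181),("plate bl",(106,435),20),("plate br",(222,462),20),("foot l bottom",(66,475),10),("foot front",(222,513),10),("foot l top",(66,462),20),("foot front top",(225,495),20),("foot r top",(272,435),20)):
    print(nm,onz(S,*Z(*p),z).round(1))
# eye
et=(265+302/14-.5,165+335/14-.5);es=Z(157,240);print("eye",onz(T,*et,115).round(1),onz(S,*es,115).round(1),tri(T,et,S,es))
# peg
ax=lambda a,b:((a[0]+b[0])/2,(a[1]+b[1])/2)
tt=ax((417.35,261.9),(420.6,262.4));rt=ax((422.5,230.8),(425.8,231.3))
ts=ax((400.65,255.4),(405.1,259.1));rs=ax((416.2,236.5),(420.7,240.2))
for nm,a,b in(("tip end",tt,ts),("root",rt,rs)):
    print(nm,tri(T,a,S,b),onz(T,*a,145).round(1),onz(S,*b,145).round(1))
for n,s,(x,y,w,hh) in(("top",T,(405,220,35,50)),("side",S,(390,225,45,45))):
    a=s["color"][y:y+hh,x:x+w,::-1];cv2.imwrite(f"pics/p_{n}.png",cv2.resize(a,None,fx=10,fy=10,interpolation=cv2.INTER_NEAREST))
# board top edge & base: light-wood strip in top view
h=hsv(T);m=cv2.inRange(h,(12,50,170),(28,140,255));c=blob(m,(355,205,450,240));r=cv2.minAreaRect(c);print(r)
w=np.array([onz(T,*p,157)[:2] for p in c[:,0]],np.float32);r=cv2.minAreaRect(w);print(r,cv2.boxPoints(r).round(1).tolist())
E
```

```text
grip top [639.  -8. 181.] [642.9  -7.6 181. ]
grip near edge top [628.48753477   7.66977546 181.        ] [632.5043488  -26.32274855 181.        ]
plate lt [642.1  15.2 137. ]
plate rt [646.5 -25.7 137. ]
grip ftl [631.1   6.6 181. ]
grip ftr [638.2 -28.  181. ]
plate bl [639.8  17.7  20. ]
plate br [642.8 -29.4  20. ]
foot l bottom [623.   26.7  10. ]
foot front [626.5 -36.9  10. ]
foot l top [619.1  24.2  20. ]
foot front top [625.6 -38.8  20. ]
foot r top [665.2 -39.7  20. ]
eye [636.5  -7.9 115. ] [643.8  -5.  115. ] (array([634.32692979,  -9.23266836, 122.41466929]), np.float64(1.166953065671354))
tip end (array([ 479.54485337, -358.89834007,  152.88897213]), np.float64(3.5766917565258245)) [ 482.  -362.2  145. ] [ 486.9 -355.3  145. ]
root (array([ 561.10237303, -369.04776708,  153.12767017]), np.float64(5.151581326223236)) [ 561.9 -368.5  145. ] [ 572.9 -368.8  145. ]
((403.4526062011719, 215.05984497070312), (98.97166442871094, 31.070911407470703), 11.821488380432129)
((592.9312744140625, -310.14727783203125), (242.431396484375, 80.21206665039062), 85.3482437133789) [[543.0999755859375, -427.70001220703125], [623.0999755859375, -434.20001220703125], [642.7000122070312, -192.60000610351562], [562.7999877929688, -186.10000610351562]]
```

View pics/p_top.png

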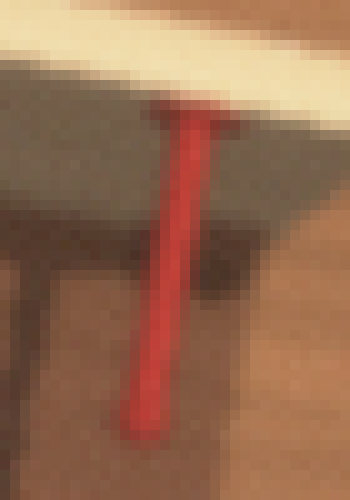

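View pics/p_side.png

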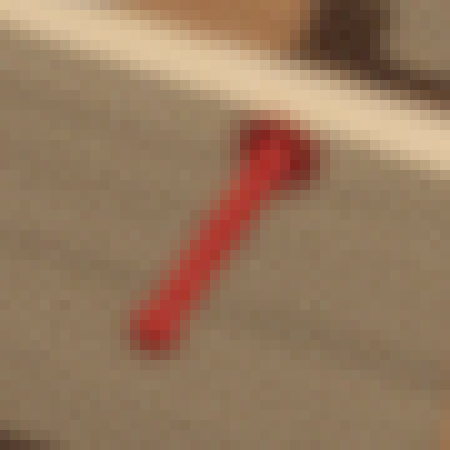

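```bash
python3 - <<'E'
from h import *
from scipy.spatial.transform import Rotation as R
T=load("top0")
print(R.from_rotvec([1.99575032,  0.41766868, -1.99613672]).as_matrix().round(3))
for p,z in(((450,317),0),((521,347),0),((486,270),157),((562,303),157)):print("purple",onz(T,*p,z).round(0))
for p,z in(((353,272),0),((424,283),0)):print("stand front",onz(T,*p,z).round(0))
for z in(138,145):print("tip",onz(T,419.1,261.3,z),onz(load("side0"),405.2,257.5,z))
E
```

```text
[[-0.001  0.399 -0.917]
 [ 0.002 -0.917 -0.399]
 [-1.    -0.002 -0.   ]]
purple [ 370. -490.    0.]
purple [ 316. -685.    0.]
purple [ 482. -522.  157.]
purple [ 426. -706.  157.]
stand front [ 458. -214.    0.]
stand front [ 453. -412.    0.]
tip [ 485.47034611 -363.88581512  138.        ] [ 496.01406536 -358.95437838  138.        ]
tip [ 484.11907556 -362.36075688  145.        ] [ 488.30702753 -360.87154164  145.        ]
```

Emit:
arm_command(
  steps=[
    [[0,0,0.8,0.45,0.57,0,1],[0,0,0.8,0.45,0.57,0,1],[0,0,0.8,0.45,0.57,0,1],[0,0,0.8,0.45,0.57,0,1],[0,0,0.8,0.45,0.57,0,1]],
  ],
)

```text
t: 0.6
eef_pos: [366.2, -352.4, 248.0]
tool_rot: [1.729, 0.767, -1.728]
wrist_force: [-1.7, -0.9, 0.3]
gripper_width: 85.3
```

Emit:
arm_command(
  steps=[
    [[0,0,0.8,0.45,0.57,0,1],[0,0,0.8,0.45,0.57,0,1],[0,0,0.8,0.45,0.57,0,1],[0,0,0.8,0.45,0.57,0,1],[0,0,0.8,0.45,0.57,0,1]],
  ],
)

```text
t: 1.1
eef_pos: [501.4, -181.5, 247.8]
tool_rot: [1.44, 1.043, -1.439]
wrist_force: [-0.5, -0.6, -0.3]
gripper_width: 85.2
```

Emit:
arm_command(
  steps=[
    [[0,0,0.83,0.47,0.59,0,1],[0,0,0.83,0.47,0.59,0,1],[0,0,0.83,0.47,0.59,0,1],[0,0,0.83,0.47,0.59,0,1],[0,0,0.83,0.47,0.59,0,1]],
  ],
)

```text
t: 1.6
eef_pos: [642.0, -4.7, 247.3]
tool_rot: [1.124, 1.263, -1.123]
wrist_force: [0.7, -0.3, 0.1]
gripper_width: 85.3
```

Emit:
arm_command(
  steps=[
    [[0,0,0,0,0,-0.09,1],[0,0,0,0,0,-0.09,1]],
  ],
)

```text
t: 1.8
eef_pos: [638.7, -6.9, 217.0]
tool_rot: [1.122, 1.267, -1.13]
wrist_force: [-0.9, -0.5, -0.4]
gripper_width: 85.5
```

```bash
cat > look.py <<'E'
import sys
from station import *
from h import *
tag=sys.argv[1]
for n in("side","top"):
    s=snapshot(n);np.savez(f"{n}{tag}.npz",**s)
st=read_state();print(st["t"],st["eef_pos"].round(1),st["tool_rot"].round(3),st["wrist_force"].round(1),st["gripper_width"])
def crop(n,roi,out):
    s=load(n+tag);x0,y0,x1,y1=roi;a=s["color"][y0:y1,x0:x1,::-1];k=min(800/(x1-x0),600/(y1-y0))
    cv2.imwrite(out,cv2.resize(a,None,fx=k,fy=k,interpolation=cv2.INTER_CUBIC));print(out,n,roi,"scale",k)
r=eval(sys.argv[2]) if len(sys.argv)>2 else None
if r:
    for i,(n,roi) in enumerate(r):crop(n,roi,f"pics/{tag}_{i}.png")
E
python3 look.py A '[("top",(225,140,345,230)),("side",(240,120,380,225))]'
```

```text
1.9 [639.4  -8.3 220.4] [ 1.125  1.263 -1.128] [-0.2 -0.3  0.3] 85.27208393843566
pics/A_0.png top (225, 140, 345, 230) scale 6.666666666666667
pics/A_1.png side (240, 120, 380, 225) scale 5.714285714285714
```

View pics/A_0.png

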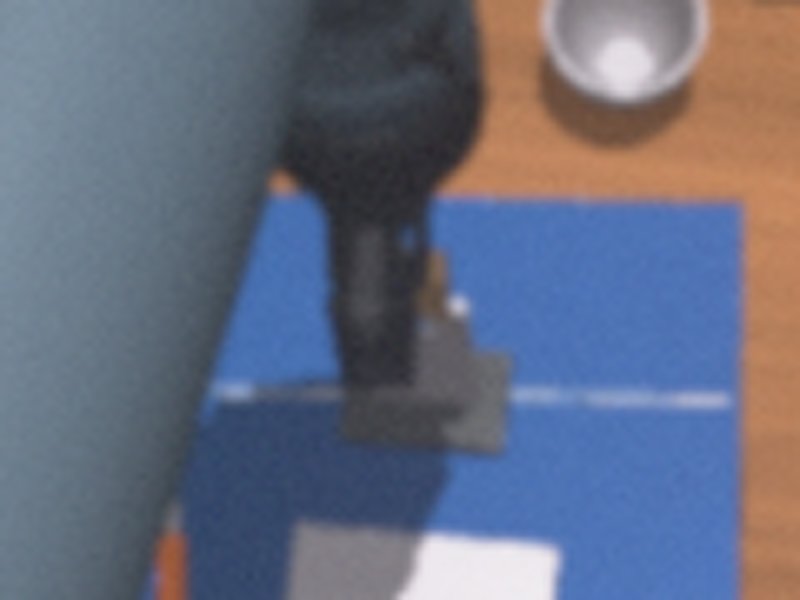

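View pics/A_1.png

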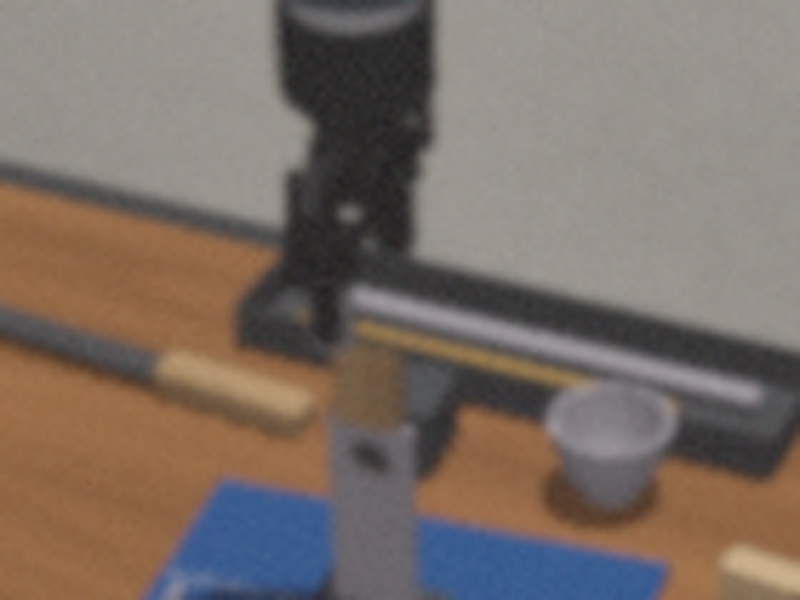

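```bash
python3 - <<'E'
from h import *
for n,o,k in(("top",(225,140),6.667),("side",(240,120),5.714)):
    s=load(n+"A")
    j=np.array([.994,.11,0]);p=np.array([639.4,-8.3,220.4])
    for nm,q in(("near tip",p-50*j+[0,0,-5]),("near tip up",p-50*j+[0,0,25]),("tcp",p),("grip top est",np.array([641,-7.8,181])),("eye est",np.array([641,-7.8,115]))):
        print(n,nm,((proj(s,q)+.5-o)*k).round(0))
E
```

```text
top near tip [389. 361.]
top near tip up [383. 334.]
top tcp [394. 223.]
top grip top est [400. 257.]
top eye est [412. 315.]
side near tip [330. 352.]
side near tip up [327. 299.]
side tcp [365. 288.]
side grip top est [368. 353.]
side eye est [372. 461.]
```

Emit:
arm_command(
  steps=[
    [[0,0,0,0,-0.013,-0.1,1],[0,0,0,0,-0.013,-0.2,1],[0,0,0,0,-0.013,-0.2,1],[0,0,0,0,-0.013,-0.2,1]],
  ],
)

```text
t: 2.3
eef_pos: [640.3, -12.7, 162.4]
tool_rot: [1.127, 1.26, -1.127]
wrist_force: [0.1, 0.7, 1.0]
gripper_width: 85.3
```

Emit:
arm_command(
  steps=[
    [[0,0,0,0,0,0,-1],[0,0,0,0,0,0,-1],[0,0,0,0,0,0,-1],[0,0,0,0,0,0,-1],[0,0,0,0,0,0,-1]],
  ],
)

```text
t: 2.8
eef_pos: [640.9, -12.1, 161.9]
tool_rot: [1.126, 1.259, -1.125]
wrist_force: [-0.1, 1.6, 1.6]
gripper_width: 13.5
```

Emit:
arm_command(
  steps=[
    [[0,0,0,0,0,0,-1],[0,0,0,0,0,0,-1],[0,0,0,0,0,0,-1],[0,0,0,0,0,0,-1],[0,0,0,0,0,0,-1]],
  ],
)

```text
t: 3.3
eef_pos: [641.0, -12.1, 161.8]
tool_rot: [1.126, 1.259, -1.125]
wrist_force: [0.4, 0.3, 5.7]
gripper_width: 13.5
```

Emit:
arm_command(
  steps=[
    [[0,0,0,0,0,0.1,-1],[0,0,0,0,0,0.2,-1],[0,0,0,0,0,0.3,-1],[0,0,0,0,0,0.3,-1],[0,0,0,0,0,0.3,-1]],
  ],
)

```text
t: 3.8
eef_pos: [640.5, -12.0, 250.3]
tool_rot: [1.126, 1.261, -1.127]
wrist_force: [0.1, -0.1, -3.4]
gripper_width: 13.4
```

```bash
python3 look.py B '[("top",(225,140,345,230)),("side",(240,120,380,225))]'
```

```text
3.9 [639.4 -11.9 248.7] [ 1.125  1.264 -1.129] [-1.4  0.8 -2.8] 13.567451241521725
pics/B_0.png top (225, 140, 345, 230) scale 6.666666666666667
pics/B_1.png side (240, 120, 380, 225) scale 5.714285714285714
```

View pics/B_0.png

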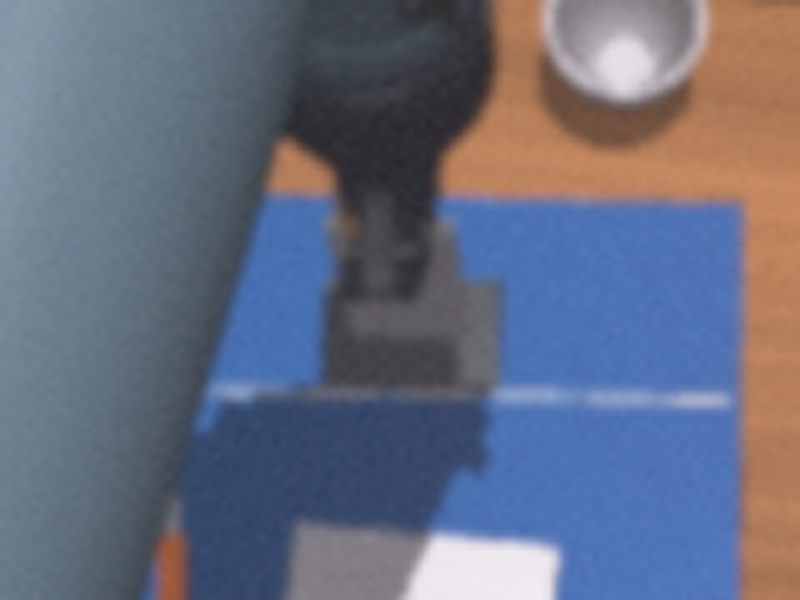

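View pics/B_1.png

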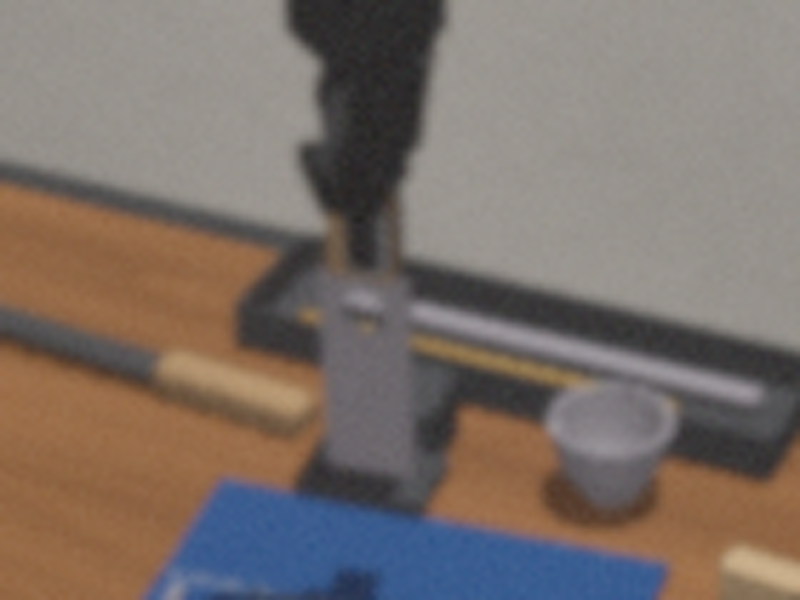

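The square is lifted upright, gripped centrally. Next it goes back toward the robot, then sideways in front of the red peg.

Emit:
arm_command(
  steps=[
    [[0,0,0,-0.1,0,0,-1],[0,0,0,-0.25,0,0,-1],[0,0,0,-0.4,0,0,-1],[0,0,0,-0.55,0,0,-1],[0,0,0,-0.7,0,0,-1]],
  ],
)

```text
t: 4.4
eef_pos: [427.3, -11.7, 249.1]
tool_rot: [1.125, 1.264, -1.128]
wrist_force: [-0.5, -0.5, -1.8]
gripper_width: 13.1
```

Emit:
arm_command(
  steps=[
    [[0,0,-0.06,0,-0.13,0,-1],[0,0,-0.12,0,-0.26,0,-1],[0,0,-0.18,0,-0.39,0,-1],[0,0,-0.24,0,-0.52,0,-1],[0,0,-0.36,0,-0.65,0,-1]],
  ],
)

```text
t: 4.9
eef_pos: [429.2, -207.8, 249.4]
tool_rot: [1.267, 1.175, -1.268]
wrist_force: [0.6, 0.7, -3.1]
gripper_width: 13.1
```

Emit:
arm_command(
  steps=[
    [[0,0,0,0,-0.13,0,-1],[0,0,0,0,-0.26,0,-1],[0,0,0,0,-0.39,0,-1],[0,0,0,0,-0.5,0,-1],[0,0,0,0,-0.5,0,-1]],
  ],
)

```text
t: 5.4
eef_pos: [429.5, -360.5, 248.6]
tool_rot: [1.267, 1.172, -1.27]
wrist_force: [-0.1, 1.5, -2.9]
gripper_width: 13.1
```

Emit:
arm_command(
  steps=[
    [[0,0,0,0,0,-0.1,-1],[0,0,0,0,0,-0.2,-1],[0,0,0,0,0,-0.2,-1],[0,0,0,0,0,-0.2,-1]],
  ],
)

```text
t: 5.8
eef_pos: [429.6, -355.5, 190.2]
tool_rot: [1.266, 1.177, -1.265]
wrist_force: [0.3, -0.7, -1.6]
gripper_width: 13.3
```

```bash
python3 look.py C '[("top",(360,190,480,280)),("side",(345,200,465,290))]'
```

```text
5.9 [ 431.2 -357.2  192.6] [ 1.265  1.171 -1.264] [ 0.1 -0.8 -2.3] 13.193451733401478
pics/C_0.png top (360, 190, 480, 280) scale 6.666666666666667
pics/C_1.png side (345, 200, 465, 290) scale 6.666666666666667
```

View pics/C_0.png

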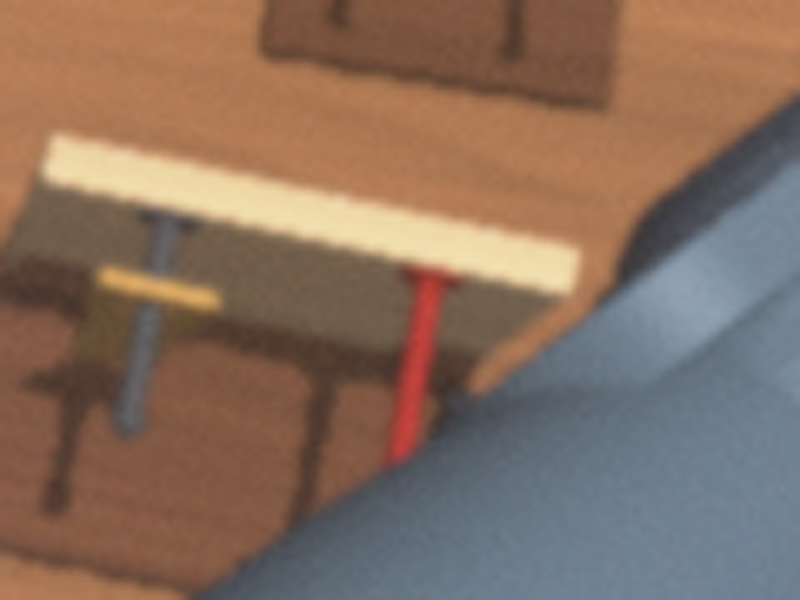

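View pics/C_1.png

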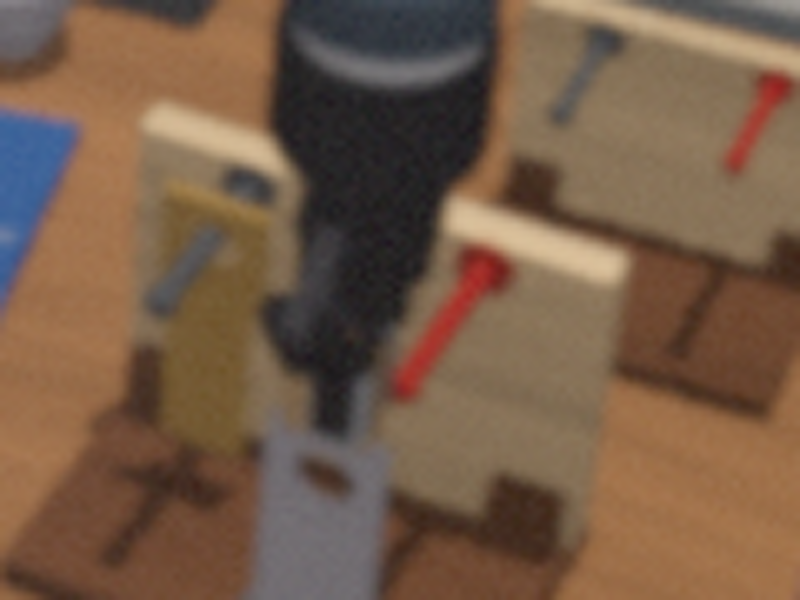

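```bash
python3 - <<'E'
from h import *
S=load("sideC");x,y,w,hh=378,250,40,40
cv2.imwrite("pics/C_z.png",cv2.resize(S["color"][y:y+hh,x:x+w,::-1],None,fx=15,fy=15,interpolation=cv2.INTER_CUBIC))
for q in([431.2,-356.5,145.8],):print("pred eye crop",(proj(S,q)+.5-[345,200])*6.667)
e=onz(S,345+325/6.667-.5,200+474/6.667-.5,145.5);t=onz(S,405.2,257.5,145)
print(e,t,t-e)
c,s=np.cos(-.077),np.sin(-.077);d=t-e;print("stand-frame along",d[0]*c+d[1]*s,"lateral",-d[0]*s+d[1]*c)
# red mask in C
h=hsv(S);m=cv2.inRange(h,(0,170,110),(6,255,255))|cv2.inRange(h,(174,170,110),(180,255,255))
c=blob(m,(395,225,428,265))[:,0];l=cv2.fitLine(c.astype(np.float32),cv2.DIST_L2,0,.01,.01).ravel();print("line",l)
a=onz(S,l[2]-8*l[0],l[3]-8*l[1],145);b=onz(S,l[2]+8*l[0],l[3]+8*l[1],145);print("yaw side",np.arctan2(*(a-b)[[1,0]]),a,b)
E
```

```text
pred eye crop [343.73839083 478.03387023]
[ 430.7814282 -349.5326859  145.5      ] [ 488.30702753 -360.87154164  145.        ] [ 57.52559933 -11.33885574  -0.5       ]
stand-frame along 58.22737832225698 lateral -6.880162920903467
line [  0.5598166   -0.82861656 412.02173    247.32608   ]
yaw side 3.0558847632295163 [ 503.35441623 -362.05162503  145.        ] [ 561.80489952 -367.07359554  145.        ]
```

View pics/C_z.png

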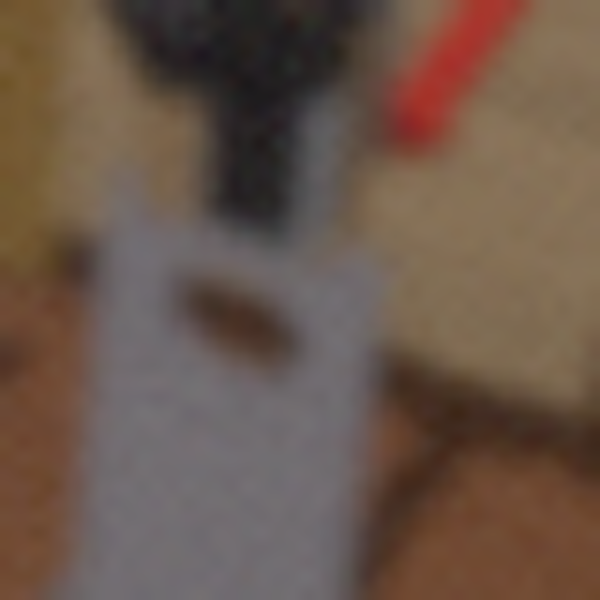

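Emit:
arm_command(
  steps=[
    [[0,0,-0.01,0.05,-0.035,0,-1],[0,0,-0.01,0.1,-0.035,0,-1],[0,0,-0.01,0.1,-0.035,0,-1],[0,0,-0.01,0.1,-0.035,0,-1]],
  ],
)

```text
t: 6.3
eef_pos: [461.1, -367.9, 192.6]
tool_rot: [1.268, 1.168, -1.268]
wrist_force: [0.8, 0.4, -2.0]
gripper_width: 12.9
```

```bash
python3 look.py D '[("top",(360,190,480,280)),("side",(375,225,435,285))]'
```

```text
6.4 [ 460.4 -367.6  192.1] [ 1.269  1.169 -1.269] [ 0.4  0.3 -2.5] 13.33012665557611
pics/D_0.png top (360, 190, 480, 280) scale 6.666666666666667
pics/D_1.png side (375, 225, 435, 285) scale 10.0
```

View pics/D_0.png

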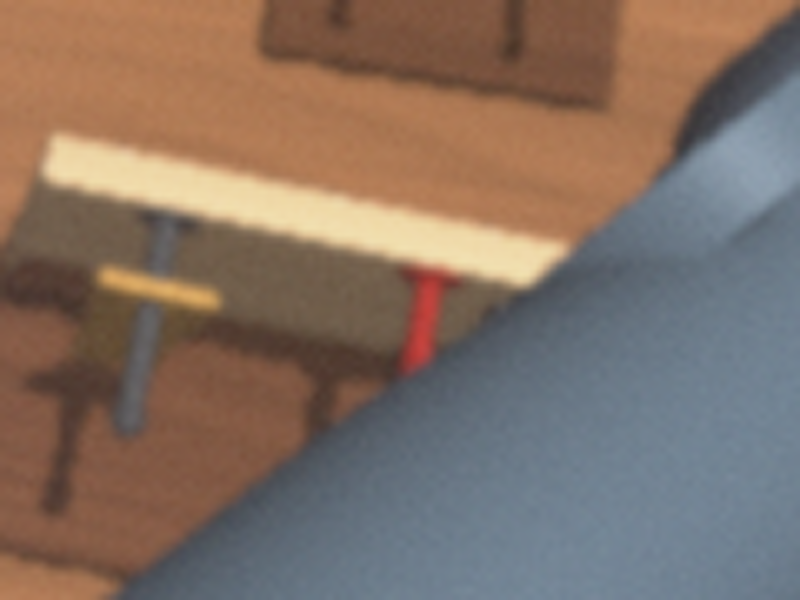

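View pics/D_1.png

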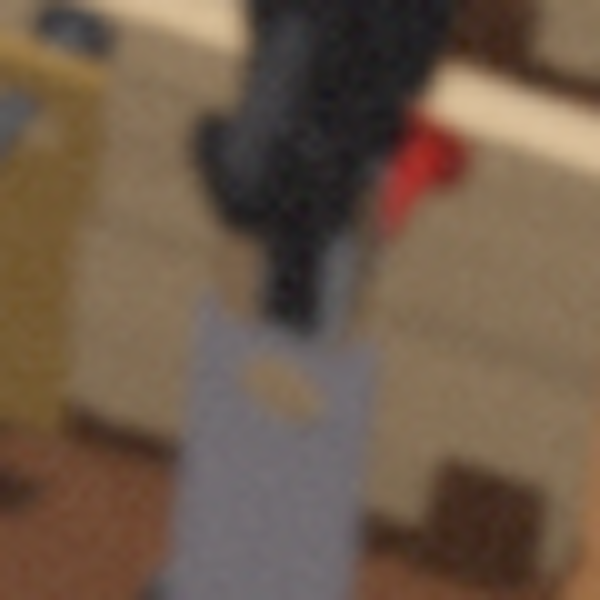

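```bash
python3 - <<'E'
from h import *
S=load("sideD")
c,s=np.cos(-.082),np.sin(-.082)
t=onz(S,405.2,257.5,145)
for z in(143,145,147):
    e=onz(S,403.0,263.5,z);d=t-e;print(z,e.round(1),"along",d[0]*c+d[1]*s,"lateral",-d[0]*s+d[1]*c)
# eye kinematic z plane estimate
E
```

```text
143 [ 467.2 -362.3  143. ] along 20.887523406615905 lateral 3.1654487320917153
145 [ 465.1 -362.9  145. ] along 22.98827675689185 lateral 3.883455346570046
147 [ 462.9 -363.4  147. ] along 25.089030107167684 lateral 4.601461961048368
```

Emit:
arm_command(
  steps=[
    [[0,0,0,0.01,0.007,0,-1],[0,0,0,0.01,0.007,0,-1],[0,0,0,0.01,0.007,0,-1],[0,0,0,0.01,0.007,0,-1],[0,0,0,0.01,0.007,0,-1]],
  ],
)

```text
t: 6.9
eef_pos: [463.5, -365.5, 191.3]
tool_rot: [1.269, 1.17, -1.269]
wrist_force: [-0.3, 0.4, -2.0]
gripper_width: 13.0
```

```bash
python3 look.py E '[("side",(375,225,435,285))]'; python3 look.py E2 '[("side",(375,225,435,285))]'
```

```text
7.0 [ 463.6 -365.5  191.3] [ 1.269  1.17  -1.269] [-0.5 -0.6 -2.7] 13.176845025869092
pics/E_0.png side (375, 225, 435, 285) scale 10.0
7.1 [ 463.6 -365.5  191.3] [ 1.269  1.17  -1.269] [-0.2 -0.9 -1.9] 13.048163046712657
pics/E2_0.png side (375, 225, 435, 285) scale 10.0
```

View pics/E2_0.png

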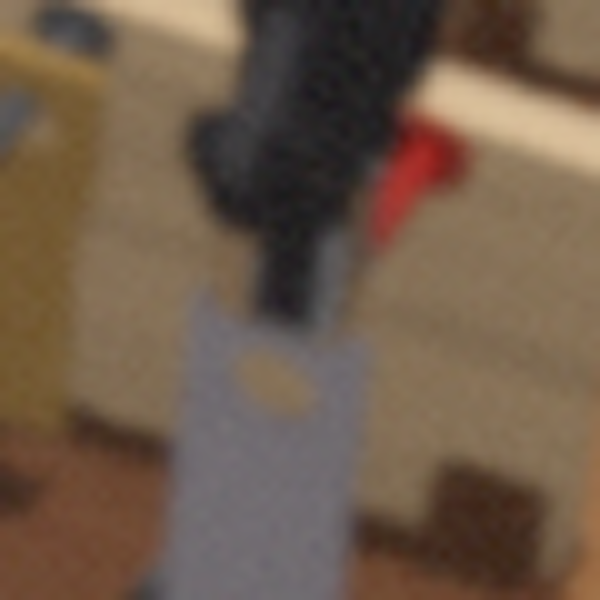

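Emit:
arm_command(
  steps=[
    [[0,0,0,0.017,-0.0014,0,-1],[0,0,0,0.033,-0.0027,0,-1],[0,0,0,0.05,-0.004,0,-1],[0,0,0,0.067,-0.0055,0,-1],[0,0,0,0.067,-0.0055,0,-1]],
  ],
)

```text
t: 7.6
eef_pos: [484.6, -367.2, 191.2]
tool_rot: [1.268, 1.169, -1.268]
wrist_force: [-0.1, -0.9, -2.4]
gripper_width: 13.3
```

```bash
python3 look.py F '[("side",(375,225,435,285))]'
```

```text
7.7 [ 483.9 -367.1  191.2] [ 1.269  1.17  -1.269] [-0.9  0.6 -2.8] 13.03979985791349
pics/F_0.png side (375, 225, 435, 285) scale 10.0
```

View pics/F_0.png

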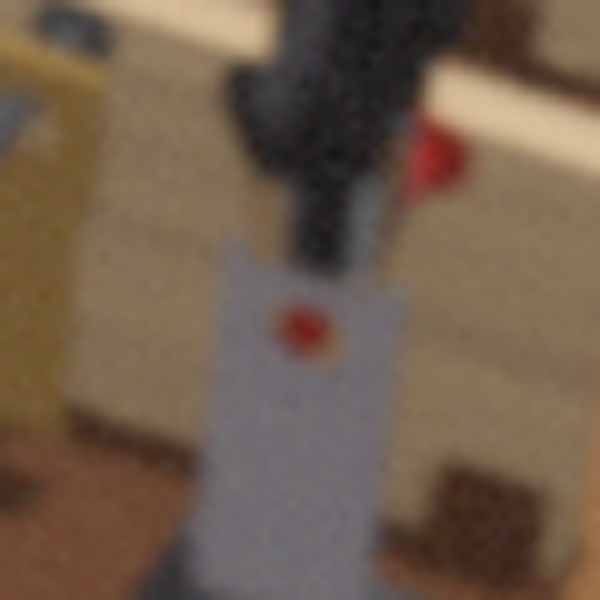

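The red ball sits centred in the eye at crop (303,330). I keep going along the peg.

Emit:
arm_command(
  steps=[
    [[0,0,0,0.035,-0.003,0,-1],[0,0,0,0.07,-0.006,0,-1],[0,0,0,0.1,-0.008,0,-1],[0,0,0,0.133,-0.011,0,-1],[0,0,0,0.133,-0.011,0,-1]],
  ],
)

```text
t: 8.2
eef_pos: [525.3, -370.5, 191.1]
tool_rot: [1.268, 1.169, -1.267]
wrist_force: [-0.6, 0.2, -2.9]
gripper_width: 13.1
```

```bash
python3 look.py G '[("side",(365,205,445,285))]'
```

```text
8.3 [ 523.9 -370.4  191.1] [ 1.268  1.17  -1.269] [ 0.2 -0.2 -2.4] 13.299156868519896
pics/G_0.png side (365, 205, 445, 285) scale 7.5
```

View pics/G_0.png

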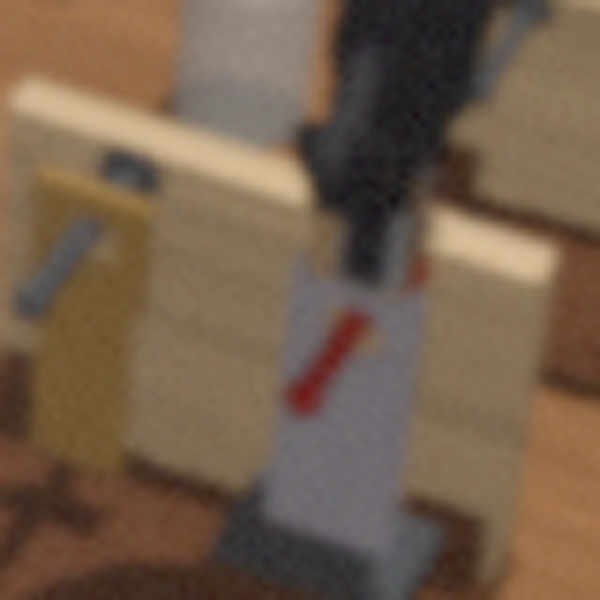

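Emit:
arm_command(
  steps=[
    [[0,0,0,0,0,-0.01,-1],[0,0,0,0,0,-0.018,-1],[0,0,0,0,0,-0.018,-1]],
  ],
)

```text
t: 8.6
eef_pos: [523.0, -370.2, 185.4]
tool_rot: [1.269, 1.171, -1.269]
wrist_force: [-0.2, 0.3, -3.0]
gripper_width: 13.2
```

Emit:
arm_command(
  steps=[
    [[0,0,0,0,0,-0.005,-1],[0,0,0,0,0,-0.005,-1]],
  ],
)

```text
t: 8.8
eef_pos: [523.4, -370.4, 184.7]
tool_rot: [1.269, 1.169, -1.269]
wrist_force: [-0.7, 0.4, -0.6]
gripper_width: 13.0
```

Emit:
arm_command(
  steps=[
    [[0,0,0,0,0,-0.003,-1],[0,0,0,0,0,-0.003,-1]],
  ],
)

```text
t: 9.0
eef_pos: [523.5, -370.5, 184.5]
tool_rot: [1.269, 1.169, -1.269]
wrist_force: [-2.0, 1.6, 4.8]
gripper_width: 13.0
```

Contact: the peg now carries the square (+4.8 N). I release it to a partial opening, then raise.

Emit:
arm_command(
  steps=[
    [[0,0,0,0,0,0,-0.6],[0,0,0,0,0,0,-0.4],[0,0,0,0,0,0,-0.1],[0,0,0,0,0,0,0],[0,0,0,0,0,0,0]],
  ],
)

```text
t: 9.5
eef_pos: [523.7, -370.4, 183.4]
tool_rot: [1.269, 1.17, -1.269]
wrist_force: [0.2, 0.1, -0.3]
gripper_width: 43.0
```

```bash
python3 look.py H '[("side",(365,205,445,285))]'
```

```text
9.6 [ 523.7 -370.5  183.4] [ 1.269  1.17  -1.269] [-0.   0.  -0.6] 42.75142530352106
pics/H_0.png side (365, 205, 445, 285) scale 7.5
```

View pics/H_0.png

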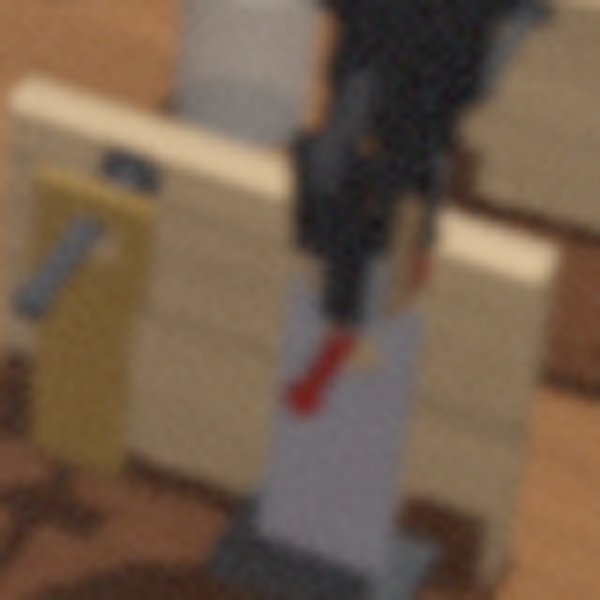

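The square hangs on the peg and the fingers are clear of it. I raise the hand and go to the blank's near side, turning the jaws to lie along the plate's y.

Emit:
arm_command(
  steps=[
    [[0,0,0,0,0,0.1,0],[0,0,0,0,0,0.2,0],[0,0,0,0,0,0.3,0],[0,0,0,0,0,0.3,0]],
  ],
)

```text
t: 10.0
eef_pos: [525.3, -371.9, 278.7]
tool_rot: [1.268, 1.161, -1.266]
wrist_force: [0.1, -0.5, 0.3]
gripper_width: 43.0
```

Emit:
arm_command(
  steps=[
    [[0,0,0.2,0,0.1,0,0],[0,0,0.4,-0.05,0.2,0,0],[0,0,0.6,-0.1,0.35,0,0.2],[0,0,0.8,-0.1,0.5,0,0.4],[0,0,1,-0.1,0.65,0,0.4]],
  ],
)

```text
t: 10.5
eef_pos: [492.7, -173.9, 272.8]
tool_rot: [0.875, 1.388, -0.875]
wrist_force: [0.5, 0.3, 0.1]
gripper_width: 59.7
```

Emit:
arm_command(
  steps=[
    [[0,0,0.2,0,0.1,0,0.4],[0,0,0.4,0,0.2,0,0.4],[0,0,0.6,-0.05,0.35,0,0.4],[0,0,0.8,-0.08,0.49,0,0.4],[0,0,1,-0.08,0.49,0,0.4]],
  ],
)

```text
t: 11.0
eef_pos: [467.6, -24.2, 273.0]
tool_rot: [0.467, 1.522, -0.465]
wrist_force: [-0.1, -1.0, -0.0]
gripper_width: 60.5
```

Emit:
arm_command(
  steps=[
    [[0,0,0.2,0,0,0,0.4],[0,0,0.4,0,0,0,0.4],[0,0,0.6,0,0,0,0.4],[0,0,0.8,0,0,0,0.4],[0,0,1,0,0,0,0.4]],
  ],
)

```text
t: 11.5
eef_pos: [469.3, -28.3, 272.8]
tool_rot: [0.061, 1.571, -0.06]
wrist_force: [-0.5, 0.2, -0.1]
gripper_width: 59.5
```

Emit:
arm_command(
  steps=[
    [[0,0,0.2,0,0,0,0.4],[0,0,0.37,0,0,0,0.4],[0,0,0.37,0,0,0,0.4]],
  ],
)

```text
t: 11.8
eef_pos: [469.3, -28.4, 272.9]
tool_rot: [-0.088, 1.57, 0.088]
wrist_force: [-0.1, 0.7, -0.2]
gripper_width: 60.0
```

```bash
python3 look.py I '[("side",(235,170,445,315)),("top",(235,140,455,290))]'; python3 - <<'E'
from station import *
from scipy.spatial.transform import Rotation as R
s=read_state();print(s["joint_pos"].round(2),R.from_rotvec(s["tool_rot"]).as_matrix().round(3))
E
```

```text
11.9 [469.4 -28.4 273.1] [-0.087  1.57   0.087] [ 0.5 -0.3  0.8] 60.306974172872984
pics/I_0.png side (235, 170, 445, 315) scale 3.8095238095238093
pics/I_1.png top (235, 140, 455, 290) scale 3.6363636363636362
[-0.2   0.16 -0.15  1.26  0.   -0.31] [[-0.001 -0.11   0.994]
 [ 0.     0.994  0.11 ]
 [-1.     0.    -0.001]]
```

View pics/I_0.png

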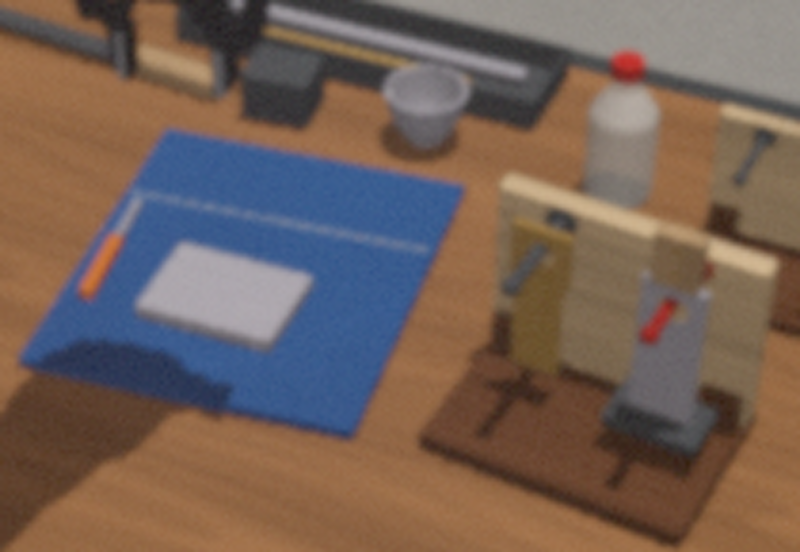

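View pics/I_1.png

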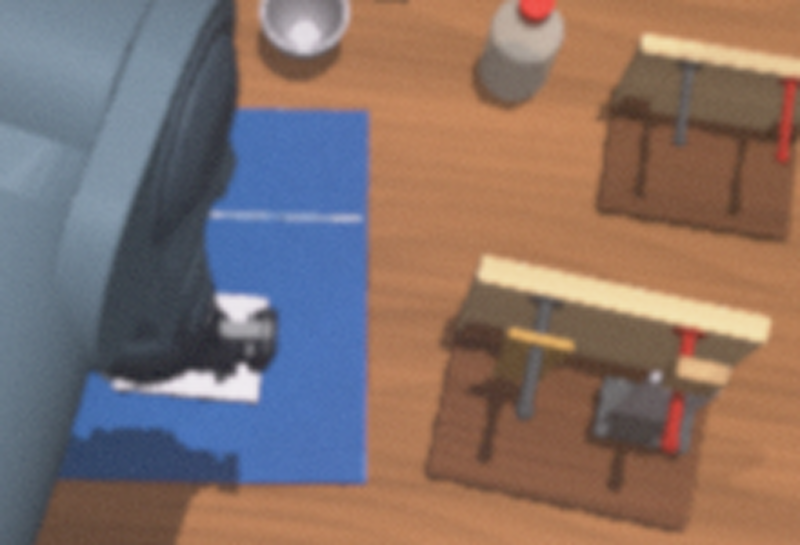

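```bash
cat > meas.py <<'E'
import sys
from h import *
def run(n,tag,roi_line,roi_b,V=165):
    s=load(n+tag);h=hsv(s)
    # line: bright low-sat column-wise peak inside roi
    x0,y0,x1,y1=roi_line;g=h[:,:,1].astype(float);pts=[]
    for u in range(x0,x1):
        # ridge of low saturation near predicted line
        vp=y0+(y1-y0)*(u-x0)/(x1-x0);lo=int(vp-4);col=g[lo:lo+9,u]
        w=np.clip(np.median(col)-col-15,0,None)
        if w.max()>15: pts.append((u,lo+(w*np.arange(9)).sum()/w.sum()))
    pts=np.array(pts);W=np.array([onz(s,*p,10)[:2] for p in pts],np.float32)
    l=cv2.fitLine(W,cv2.DIST_HUBER,0,.01,.01).ravel();d=l[:2]*(1 if l[1]>0 else -1);nrm=np.array([d[1],-d[0]])
    print(n,"line yaw",np.arctan2(-d[0],d[1]).round(4),"pt",l[2:],"n",len(pts))
    m=cv2.inRange(h,(0,0,V),(180,75,255));c=blob(m,roi_b)
    w=np.array([onz(s,*p,22)[:2] for p in c[:,0]],np.float32);r=cv2.minAreaRect(w);b=cv2.boxPoints(r)
    dist=(b-l[2:])@nrm
    print(" blank",r,"corner dist to line (neg=robot side)",dist.round(1),"lat",((b-l[2:])@d).round(0))
    return l,nrm,b
E
python3 - <<'E'
from meas import *
run("side","I",(272,221,347,236),(265,225,325,270))
E
```

```text
side line yaw 0.1133 pt [647.83954 -17.20226] n 74
 blank ((542.2880859375, -16.692630767822266), (74.22695922851562, 106.74198913574219), 1.6943961381912231) corner dist to line (neg=robot side) [-137.3 -146.3  -72.3  -63.4] lat [ 69. -38. -44.  63.]
```

```bash
python3 - <<'E'
from meas import *
l,n,b=run("side","I",(272,221,347,236),(265,225,325,270));print("side center dist",(b.mean(0)-l[2:])@n)
l,n,b=run("top","0",(307,199,334,200),(255,210,320,260));print("top center dist",(b.mean(0)-l[2:])@n)
E
```

```text
side line yaw 0.1133 pt [647.83954 -17.20226] n 74
 blank ((542.2880859375, -16.692630767822266), (74.22695922851562, 106.74198913574219), 1.6943961381912231) corner dist to line (neg=robot side) [-137.3 -146.3  -72.3  -63.4] lat [ 69. -38. -44.  63.]
side center dist -104.8168
top line yaw 0.1061 pt [650.9854  -92.54238] n 27
 blank ((536.1096801757812, -19.05231475830078), (84.40284729003906, 113.7257308959961), 1.927032709121704) corner dist to line (neg=robot side) [-144.4 -152.7  -68.5  -60.2] lat [145.  32.  25. 139.]
top center dist -106.45066
```

Emit:
arm_command(
  steps=[
    [[0,0,0,0,0.007,-0.15,0.4],[0,0,0,0,0.007,-0.3,0.4],[0,0,0,0,0.007,-0.45,0.4],[0,0,0,0,0.007,-0.6,0.4],[0,0,0,0,0.007,-0.73,0.4]],
  ],
)

```text
t: 12.4
eef_pos: [468.8, -26.2, 52.4]
tool_rot: [-0.087, 1.57, 0.087]
wrist_force: [0.8, -0.0, -0.6]
gripper_width: 59.6
```

Emit:
arm_command(
  steps=[
    [[0,0,0,0,0,-0.03,0.4],[0,0,0,0,0,-0.06,0.4],[0,0,0,0,0,-0.08,0.4],[0,0,0,0,0,-0.08,0.4]],
  ],
)

```text
t: 12.8
eef_pos: [470.7, -26.6, 31.4]
tool_rot: [-0.088, 1.567, 0.088]
wrist_force: [-0.0, -0.5, -0.2]
gripper_width: 59.6
```

```bash
python3 look.py J '[("side",(225,190,365,295)),("top",(225,160,345,280))]'
```

```text
12.9 [471.  -26.6  31.9] [-0.089  1.566  0.088] [ 0.3 -0.1  0.2] 60.100788632961304
pics/J_0.png side (225, 190, 365, 295) scale 5.714285714285714
pics/J_1.png top (225, 160, 345, 280) scale 5.0
```

View pics/J_0.png

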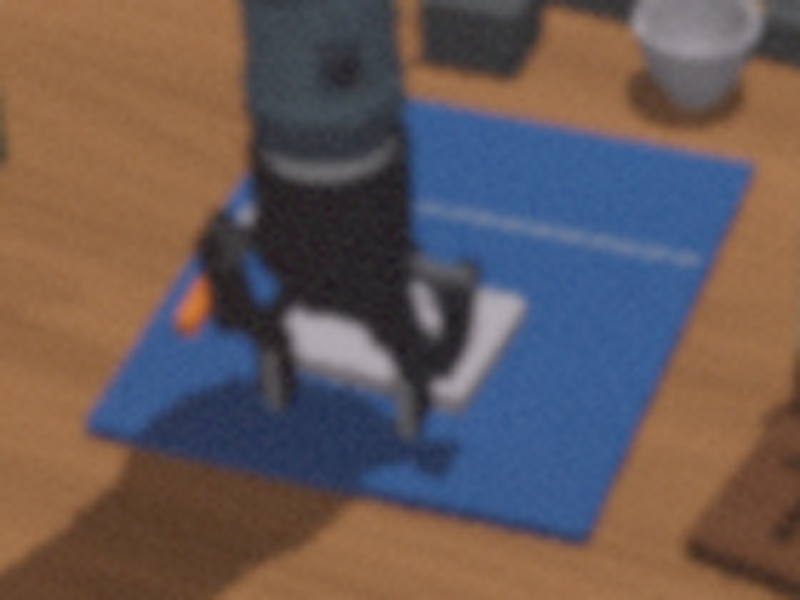

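View pics/J_1.png

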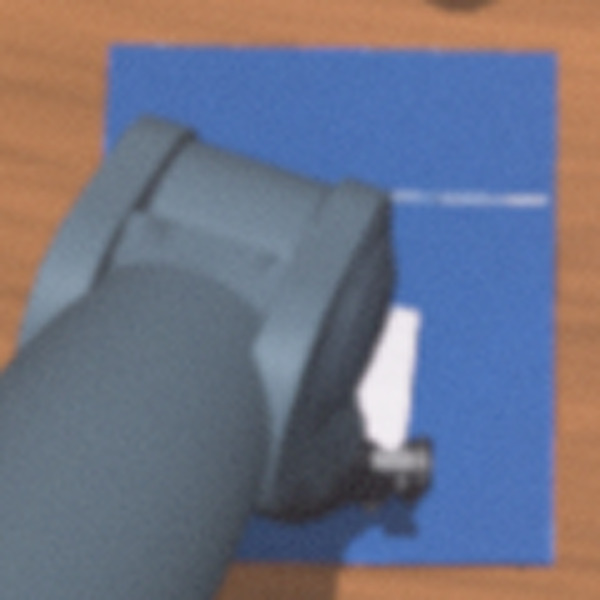

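```bash
python3 - <<'E'
from h import *
S=load("sideJ")
for nm,xy in(("R",(475.,-63.)),("L",(467.,10.))):
    for z in(10,15,20,25,30,35):print(nm,z,((proj(S,[*xy,z])+.5-[225,190])*5.714).round(0))
E
```

```text
R 10 [417. 446.]
R 15 [416. 439.]
R 20 [416. 431.]
R 25 [415. 423.]
R 30 [415. 416.]
R 35 [415. 408.]
L 10 [277. 415.]
L 15 [276. 408.]
L 20 [276. 400.]
L 25 [275. 393.]
L 30 [274. 385.]
L 35 [274. 377.]
```

Emit:
arm_command(
  steps=[
    [[0,0,0,0,0,-0.01,0.4],[0,0,0,0,0,-0.02,0.4],[0,0,0,0,0,-0.02,0.4]],
  ],
)

```text
t: 13.2
eef_pos: [469.5, -26.3, 24.4]
tool_rot: [-0.088, 1.569, 0.088]
wrist_force: [-0.3, -0.3, 0.1]
gripper_width: 59.9
```

Emit:
arm_command(
  steps=[
    [[0,0,0,0,0,-0.005,0.4],[0,0,0,0,0,-0.01,0.4],[0,0,0,0,0,-0.01,0.4]],
  ],
)

```text
t: 13.5
eef_pos: [469.7, -26.4, 22.0]
tool_rot: [-0.088, 1.569, 0.088]
wrist_force: [-1.5, 0.5, 5.8]
gripper_width: 60.0
```

```bash
python3 look.py K '[("side",(255,215,335,275))]'
```

```text
13.6 [469.7 -26.4  22. ] [-0.088  1.569  0.088] [-1.3 -0.4  6.2] 59.7220275684691
pics/K_0.png side (255, 215, 335, 275) scale 10.0
```

View pics/K_0.png

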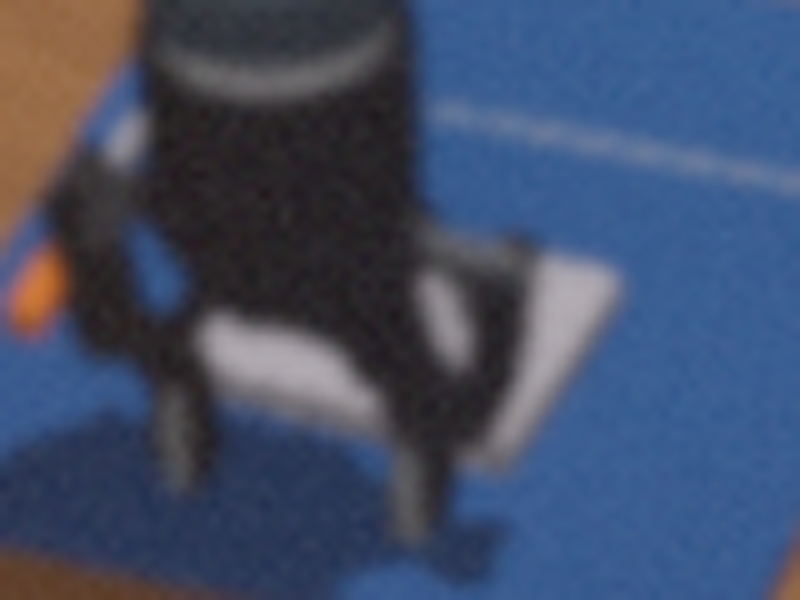

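Emit:
arm_command(
  steps=[
    [[0,0,0,0,0,0.013,0.4],[0,0,0,0.017,0.002,0.013,0.4],[0,0,0,0.033,0.0037,0.013,0.4],[0,0,0,0.05,0.0056,0.013,0.4],[0,0,0,0.067,0.0075,0.013,0.4]],
  ],
)

```text
t: 14.1
eef_pos: [488.1, -24.5, 24.9]
tool_rot: [-0.089, 1.573, 0.087]
wrist_force: [-5.9, -3.2, 3.7]
gripper_width: 59.7
```

Emit:
arm_command(
  steps=[
    [[0,0,0,0.02,0.0022,0,0.4],[0,0,0,0.04,0.0045,0,0.4],[0,0,0,0.06,0.0067,0,0.4],[0,0,0,0.08,0.009,0,0.4],[0,0,0,0.1,0.0112,0,0.4]],
  ],
)

```text
t: 14.6
eef_pos: [516.0, -20.5, 24.4]
tool_rot: [-0.088, 1.577, 0.089]
wrist_force: [-8.5, -1.1, 6.6]
gripper_width: 59.7
```

Emit:
arm_command(
  steps=[
    [[0,0,0,0.01,0.0011,0,0.4],[0,0,0,0.01,0.0011,0,0.4],[0,0,0,0.01,0.0011,0,0.4]],
  ],
)

```text
t: 14.9
eef_pos: [520.5, -20.1, 24.4]
tool_rot: [-0.088, 1.574, 0.089]
wrist_force: [-4.9, 0.0, 0.8]
gripper_width: 59.7
```

```bash
python3 look.py L '[("side",(255,200,355,275)),("top",(225,160,345,280))]'
```

```text
15.0 [520.6 -20.1  24.4] [-0.088  1.573  0.089] [-4.8 -0.6 -0. ] 59.85623840964521
pics/L_0.png side (255, 200, 355, 275) scale 8.0
pics/L_1.png top (225, 160, 345, 280) scale 5.0
```

View pics/L_0.png

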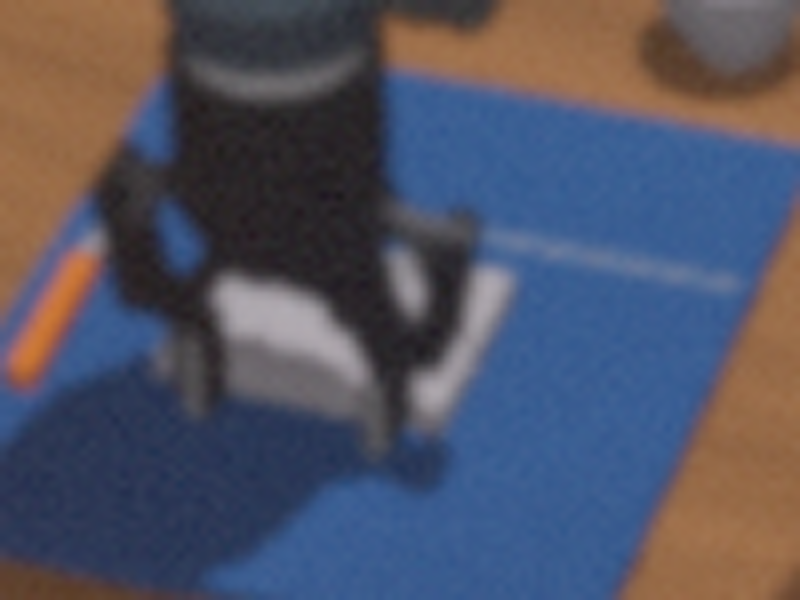

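View pics/L_1.png

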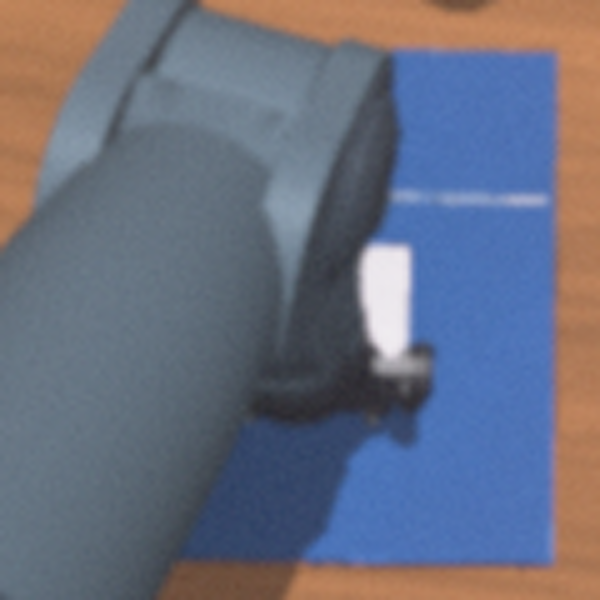

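```bash
cat > corner.py <<'E'
from h import *
def line(s,x0,y0,x1,y1,use):
    g=hsv(s)[:,:,1].astype(float);pts=[]
    for u in range(*use):
        vp=y0+(y1-y0)*(u-x0)/(x1-x0);lo=int(round(vp))-4;col=g[lo:lo+9,u];w=np.clip(np.median(col)-col-15,0,None)
        if w.max()>15:pts.append((u,lo+(w*np.arange(9)).sum()/w.sum()))
    W=np.array([onz(s,*p,10)[:2] for p in pts],np.float32);l=cv2.fitLine(W,cv2.DIST_HUBER,0,.01,.01).ravel();d=l[:2]*(1 if l[1]>0 else -1)
    return l[2:],d,np.array([d[1],-d[0]])
E
python3 - <<'E'
from corner import *
for n,seg,px in(("top",(307,199,334,200,(306,332)),(306.9,208.5)),("side",(272,221,347,236,(318,345)),(318.9,233.5))):
    s=load(n+"L");p,d,nn=line(s,*seg[:4],seg[4]);c=onz(s,*px,22)[:2];n2=np.array([np.cos(.112),np.sin(.112)])
    print(n,p,"yaw",np.arctan2(-d[0],d[1]).round(3),"corner",c.round(1),"dist",((c-p)@n2).round(1))
E
```

```text
top [651.4483  -96.79549] yaw 0.106 corner [616.2 -63.9] dist -31.4
side [656.3795  -91.79218] yaw 0.106 corner [621.9 -61.1] dist -30.8
```

Emit:
arm_command(
  steps=[
    [[0,0,0,0.017,0.002,0,0.4],[0,0,0,0.037,0.004,0,0.4],[0,0,0,0.057,0.0063,0,0.4],[0,0,0,0.073,0.0081,0,0.4],[0,0,0,0.083,0.0093,0,0.4]],
  ],
)

```text
t: 15.5
eef_pos: [547.4, -17.5, 24.8]
tool_rot: [-0.088, 1.57, 0.089]
wrist_force: [-3.3, -1.1, -2.4]
gripper_width: 60.0
```

Emit:
arm_command(
  steps=[
    [[0,0,0,0,0,0,0.4],[0,0,0,0,0,0,0.4]],
  ],
)

```text
t: 15.7
eef_pos: [548.1, -17.6, 25.5]
tool_rot: [-0.088, 1.568, 0.088]
wrist_force: [-2.6, 0.4, -1.7]
gripper_width: 60.3
```

```bash
python3 look.py M '[("side",(265,200,345,260)),("top",(225,160,345,250))]'
```

```text
15.8 [548.1 -17.6  25.7] [-0.088  1.568  0.088] [-2.  -0.9 -1.6] 59.56973576126472
pics/M_0.png side (265, 200, 345, 260) scale 10.0
pics/M_1.png top (225, 160, 345, 250) scale 6.666666666666667
```

View pics/M_0.png

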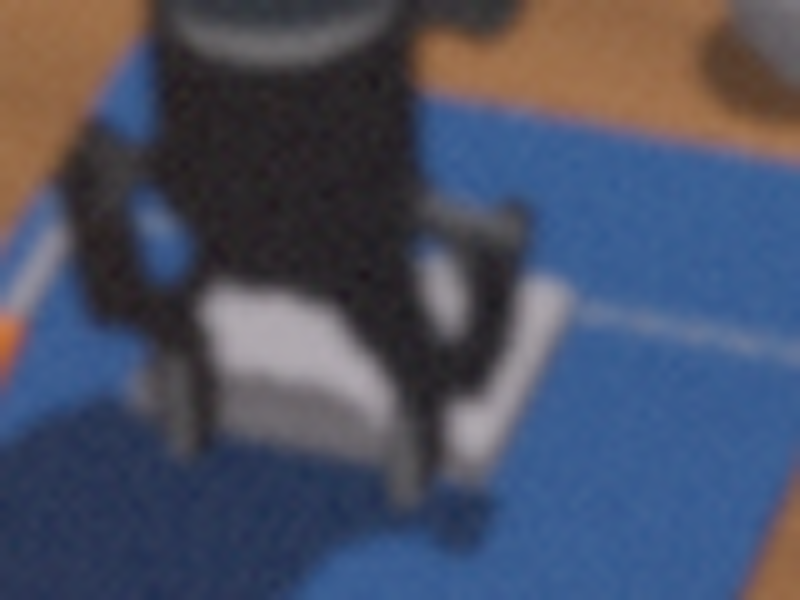

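View pics/M_1.png

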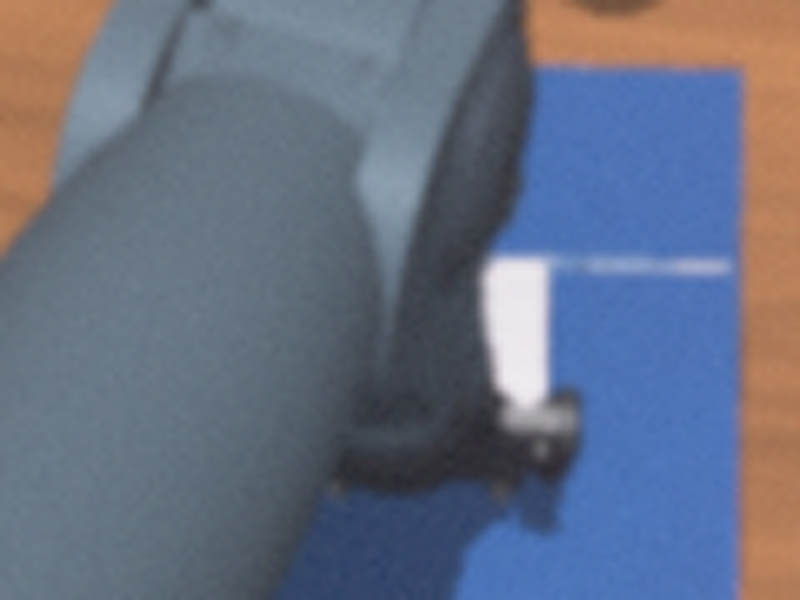

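Emit:
arm_command(
  steps=[
    [[0,0,0,-0.07,-0.008,0,0.4],[0,0,0,-0.07,-0.008,0.15,0.4],[0,0,0,-0.1,-0.01,0.3,0.4],[0,0,0,-0.15,-0.1,0.45,0.4],[0,0,0,-0.2,-0.2,0.6,0.4]],
  ],
)

```text
t: 16.3
eef_pos: [491.8, -72.3, 200.0]
tool_rot: [-0.091, 1.564, 0.089]
wrist_force: [2.3, -0.2, -0.2]
gripper_width: 59.8
```

Emit:
arm_command(
  steps=[
    [[0,0,0,0,-0.15,0.1,0.4],[0,0,0,0,-0.3,0.2,0.4],[0,0,0,0,-0.45,0.2,0.4],[0,0,0,0,-0.6,0.2,0.4],[0,0,0,0,-0.75,0.2,0.4]],
  ],
)

```text
t: 16.8
eef_pos: [491.8, -300.1, 258.9]
tool_rot: [-0.091, 1.564, 0.085]
wrist_force: [0.5, -0.1, -0.3]
gripper_width: 60.2
```

```bash
python3 look.py N '[("side",(255,190,355,265)),("top",(230,160,350,250))]'
```

```text
16.9 [ 491.4 -303.2  257.6] [-0.087  1.565  0.079] [ 0.6  1.4 -0.3] 59.97064662776707
pics/N_0.png side (255, 190, 355, 265) scale 8.0
pics/N_1.png top (230, 160, 350, 250) scale 6.666666666666667
```

View pics/N_0.png

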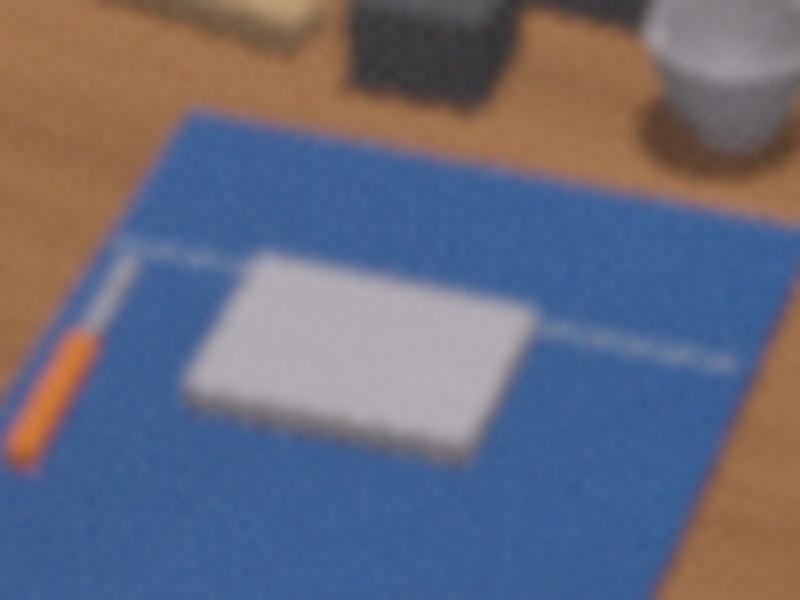

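View pics/N_1.png

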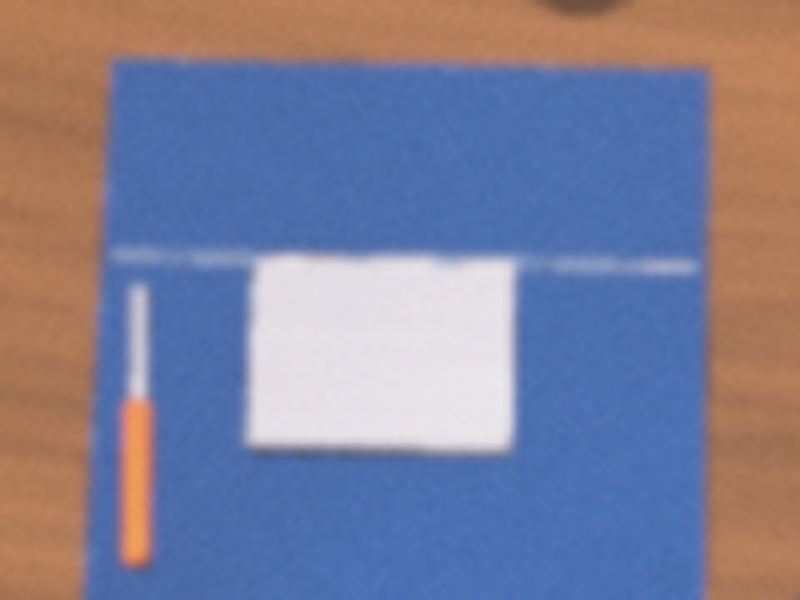

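```bash
cat > edge.py <<'E'
import sys
from corner import *
def cross(col,lo,hi,up):  # subpixel crossing of half-level
    a=col.astype(float)
    for i in range(lo,hi):
        f=(a[i]-up)*(a[i+1]-up)
        if f<=0 and a[i]!=a[i+1]: return i+(up-a[i])/(a[i+1]-a[i])
def go(n,tag,linep,cols,uL,uR,far,near):
    s=load(n+tag);h=hsv(s);sat=h[:,:,1]
    segs=[]
    g=sat.astype(float);pts=[]
    x0,y0,x1,y1=linep
    for u in list(range(x0+2,uL-4))+list(range(uR+4,x1-2)):
        vp=y0+(y1-y0)*(u-x0)/(x1-x0);lo=int(round(vp))-4;col=g[lo:lo+9,u];w=np.clip(np.median(col)-col-15,0,None)
        if w.max()>15:pts.append((u,lo+(w*np.arange(9)).sum()/w.sum()))
    W=np.array([onz(s,*p,10)[:2] for p in pts],np.float32);l=cv2.fitLine(W,cv2.DIST_HUBER,0,.01,.01).ravel()
    d=l[:2]*(1 if l[1]>0 else -1);p=l[2:];nn=np.array([d[1],-d[0]])
    print(n,"line yaw",np.arctan2(-d[0],d[1]).round(4),"pts",len(pts))
    R=s["color"][:,:,0].astype(float)
    for nm,f in(("far",far),("near",near)):
        E=[]
        for u in cols:
            v0=f(u);a=R[:,u];i0=int(v0)-5;w=a[i0:i0+11]
            lev=None
            blue=70;white=np.median(R[int(far(u))+8:int(near(u))-8,u])
            bl=np.median(R[int(far(u))-14:int(far(u))-7,u])
            lev=(white+bl)/2
            c=cross(a,i0,i0+11,lev)
            if c:E.append((u,c))
        E=np.array(E);Wd=np.array([onz(s,*q,22)[:2] for q in E],np.float32)
        l2=cv2.fitLine(Wd,cv2.DIST_HUBER,0,.01,.01).ravel();dd=l2[:2]*(1 if l2[1]>0 else -1)
        dist=(Wd-p)@nn;lat=(Wd-p)@d;k=np.polyfit(lat,dist,1);mid=lat.mean()
        print("  ",nm,"yaw",np.arctan2(-dd[0],dd[1]).round(4),"dist right/mid/left",np.polyval(k,[mid-55,mid,mid+55]).round(2),"rms",np.std(dist-np.polyval(k,lat)).round(2))
E
python3 - <<'E'
from edge import *
lin=lambda a,b:(lambda u:a[1]+(b[1]-a[1])*(u-a[0])/(b[0]-a[0]))
T=lambda x,y:(230+x/6.667-.5,160+y/6.667-.5);S=lambda x,y:(255+x/8-.5,190+y/8-.5)
go("top","N",(246,198,334,199.5),range(270,305),267,307,lin(T(260,257),T(512,260)),lin(T(250,445),T(510,450)))
go("side","N",(270,220,347,235),range(290,312),286,322,lin(S(265,257),S(530,305)),lin(S(190,385),S(465,445)))
E
```

```text
top line yaw 0.1131 pts 35
   far yaw 0.1131 dist right/mid/left [-1.43 -1.41 -1.39] rms 0.52
   near yaw 0.1025 dist right/mid/left [-86.02 -85.48 -84.93] rms 0.25
side line yaw 0.1127 pts 28
   far yaw 0.1052 dist right/mid/left [-3.1 -2.8 -2.5] rms 0.21
   near yaw 0.1162 dist right/mid/left [-90.63 -90.94 -91.24] rms 0.34
```

Measured from the line centre, the far edge is short by about 3 mm (side −2.8, top −1.4 from the far edge or −3.4 from the centre). It lies parallel to the line. I return for a final small push.

Emit:
arm_command(
  steps=[
    [[0,0,0,0,0.15,0,0.4],[0,0,0,0,0.3,0,0.4],[0,0,0,0,0.45,0,0.4],[0,0,0,0,0.6,0,0.4],[0,0,0,0,0.75,0,0.4]],
  ],
)

```text
t: 17.4
eef_pos: [491.2, -69.8, 257.9]
tool_rot: [-0.089, 1.565, 0.088]
wrist_force: [0.3, -0.2, -0.0]
gripper_width: 60.0
```

Emit:
arm_command(
  steps=[
    [[0,0,0,0.03,0.1,-0.1,0.4],[0,0,0,0.05,0.18,-0.2,0.4],[0,0,0,0.05,0.19,-0.35,0.4],[0,0,0,0.05,0.19,-0.5,0.4],[0,0,0,0.05,0.19,-0.6,0.4]],
  ],
)

```text
t: 17.9
eef_pos: [505.1, -13.6, 75.1]
tool_rot: [-0.089, 1.568, 0.09]
wrist_force: [-0.4, -0.2, -0.6]
gripper_width: 59.7
```

Emit:
arm_command(
  steps=[
    [[0,0,0,0.02,0,-0.1,0.4],[0,0,0,0.04,0,-0.13,0.4],[0,0,0,0.04,0,-0.15,0.4],[0,0,0,0.04,0,-0.15,0.4],[0,0,0,0.04,0,-0.15,0.4]],
  ],
)

```text
t: 18.4
eef_pos: [518.7, -15.0, 33.3]
tool_rot: [-0.089, 1.566, 0.088]
wrist_force: [0.3, -0.6, -0.5]
gripper_width: 59.8
```

Emit:
arm_command(
  steps=[
    [[0,0,0,0,-0.008,-0.015,0.4],[0,0,0,0.02,-0.008,-0.028,0.4],[0,0,0,0.04,-0.008,-0.028,0.4],[0,0,0,0.067,-0.008,-0.028,0.4],[0,0,0,0.067,-0.008,-0.028,0.4]],
  ],
)

```text
t: 18.9
eef_pos: [539.7, -17.5, 23.8]
tool_rot: [-0.088, 1.567, 0.088]
wrist_force: [0.3, 0.2, 0.1]
gripper_width: 59.8
```

Emit:
arm_command(
  steps=[
    [[0,0,0,0.006,0,0,0.4],[0,0,0,0.012,0,0,0.4],[0,0,0,0.017,0,0,0.4],[0,0,0,0.017,0,0,0.4]],
  ],
)

```text
t: 19.3
eef_pos: [542.9, -17.3, 23.5]
tool_rot: [-0.088, 1.569, 0.088]
wrist_force: [0.7, 0.3, -0.2]
gripper_width: 60.0
```

Emit:
arm_command(
  steps=[
    [[0,0,0,0.007,0.0008,0,0.4],[0,0,0,0.014,0.0016,0,0.4],[0,0,0,0.014,0.0016,0,0.4],[0,0,0,0.014,0.0016,0,0.4]],
  ],
)

```text
t: 19.7
eef_pos: [546.9, -16.8, 23.4]
tool_rot: [-0.088, 1.569, 0.088]
wrist_force: [0.7, -0.6, -0.1]
gripper_width: 59.5
```

Emit:
arm_command(
  steps=[
    [[0,0,0,0.004,0.0004,0,0.4],[0,0,0,0.007,0.0008,0,0.4],[0,0,0,0.007,0.0008,0,0.4],[0,0,0,0.007,0.0008,0,0.4]],
  ],
)

```text
t: 20.1
eef_pos: [548.1, -16.6, 23.2]
tool_rot: [-0.088, 1.571, 0.088]
wrist_force: [-3.2, -0.9, 2.2]
gripper_width: 59.8
```

Emit:
arm_command(
  steps=[
    [[0,0,0,0.003,0.0003,0,0.4],[0,0,0,0.006,0.0007,0,0.4],[0,0,0,0.008,0.0009,0,0.4],[0,0,0,0.008,0.0009,0,0.4],[0,0,0,0.008,0.0009,0,0.4]],
  ],
)

```text
t: 20.6
eef_pos: [548.5, -16.4, 23.0]
tool_rot: [-0.088, 1.574, 0.088]
wrist_force: [-7.7, -1.0, 6.5]
gripper_width: 59.6
```

Emit:
arm_command(
  steps=[
    [[0,0,0,0,0,0.006,0.4],[0,0,0,0,0,0.006,0.4],[0,0,0,0.002,0,0.006,0.4],[0,0,0,0.002,0,0.006,0.4]],
  ],
)

```text
t: 21.0
eef_pos: [551.6, -16.2, 24.8]
tool_rot: [-0.088, 1.57, 0.089]
wrist_force: [-3.8, 0.2, -2.6]
gripper_width: 59.6
```

Emit:
arm_command(
  steps=[
    [[0,0,0,-0.07,-0.008,0,0.4],[0,0,0,-0.07,-0.008,0.15,0.4],[0,0,0,-0.1,-0.01,0.3,0.4],[0,0,0,-0.15,-0.1,0.45,0.4],[0,0,0,-0.2,-0.2,0.6,0.4]],
  ],
)

```text
t: 21.5
eef_pos: [496.9, -71.1, 199.9]
tool_rot: [-0.091, 1.563, 0.089]
wrist_force: [0.9, -0.8, -0.2]
gripper_width: 59.3
```

Emit:
arm_command(
  steps=[
    [[0,0,0,0,-0.15,0.1,0.4],[0,0,0,0,-0.3,0.2,0.4],[0,0,0,0,-0.45,0.2,0.4],[0,0,0,0,-0.6,0.2,0.4],[0,0,0,0,-0.75,0.2,0.4]],
  ],
)

```text
t: 22.0
eef_pos: [496.8, -299.1, 258.9]
tool_rot: [-0.091, 1.563, 0.085]
wrist_force: [0.9, 0.2, -0.7]
gripper_width: 60.1
```

```bash
python3 look.py P '[("side",(275,205,335,250)),("top",(255,180,335,240))]'; for i in 1 2 3; do python3 look.py P$i; done;  python3 - <<'E'
from edge import *
lin=lambda a,b:(lambda u:a[1]+(b[1]-a[1])*(u-a[0])/(b[0]-a[0]))
T=lambda x,y:(230+x/6.667-.5,160+y/6.667-.5);S=lambda x,y:(255+x/8-.5,190+y/8-.5)
for t in("N","P","P1","P2","P3"):
  print(t)
  go("top",t,(246,198,334,199.5),range(270,305),267,307,lin(T(260,257),T(512,260)),lin(T(250,445),T(510,450)))
  go("side",t,(270,220,347,235),range(292,312),286,324,lin(S(265,255),S(530,303)),lin(S(190,385),S(465,445)))
E
```

```text
22.1 [ 496.4 -302.2  257.5] [-0.088  1.565  0.079] [ 0.5 -0.2  0.5] 59.79059217359017
pics/P_0.png side (275, 205, 335, 250) scale 13.333333333333334
pics/P_1.png top (255, 180, 335, 240) scale 10.0
22.2 [ 496.  -297.2  257.3] [-0.088  1.566  0.086] [0.  0.3 0.4] 59.987863994629244
22.3 [ 495.7 -295.1  257.2] [-0.089  1.567  0.088] [ 0.6  0.4 -0.2] 59.39466768654307
22.4 [ 495.5 -294.4  257.1] [-0.09   1.568  0.089] [ 0.6 -0.4  0.4] 59.31005956416023
N
top line yaw 0.1131 pts 35
   far yaw 0.1131 dist right/mid/left [-1.43 -1.41 -1.39] rms 0.52
   near yaw 0.1025 dist right/mid/left [-86.02 -85.48 -84.93] rms 0.25
side line yaw 0.1101 pts 26
   far yaw 0.1034 dist right/mid/left [-2.85 -2.56 -2.28] rms 0.2
   near yaw 0.1134 dist right/mid/left [-90.36 -90.54 -90.73] rms 0.33
P
top line yaw 0.1128 pts 36
   far yaw 0.1193 dist right/mid/left [ 0.3  -0.16 -0.62] rms 0.16
   near yaw 0.1274 dist right/mid/left [-81.06 -81.84 -82.61] rms 0.14
side line yaw 0.1124 pts 25
   far yaw 0.1049 dist right/mid/left [0.22 0.66 1.1 ] rms 0.21
   near yaw 0.1263 dist right/mid/left [-86.81 -87.26 
[... 306 characters left out ...]
id/left [-86.55 -87.12 -87.7 ] rms 0.45
P2
top line yaw 0.1131 pts 34
   far yaw 0.1187 dist right/mid/left [ 0.29 -0.12 -0.53] rms 0.16
   near yaw 0.128 dist right/mid/left [-81.04 -81.78 -82.53] rms 0.15
side line yaw 0.1128 pts 26
   far yaw 0.1027 dist right/mid/left [0.43 0.86 1.29] rms 0.21
   near yaw 0.1278 dist right/mid/left [-86.54 -87.07 -87.59] rms 0.43
P3
top line yaw 0.1127 pts 36
   far yaw 0.1203 dist right/mid/left [ 0.28 -0.16 -0.6 ] rms 0.15
   near yaw 0.1278 dist right/mid/left [-81.02 -81.82 -82.61] rms 0.16
side line yaw 0.1115 pts 26
   far yaw 0.1065 dist right/mid/left [0.42 0.62 0.82] rms 0.22
   near yaw 0.1243 dist right/mid/left [-86.92 -87.46 -88.  ] rms 0.36
```

View pics/P_0.png

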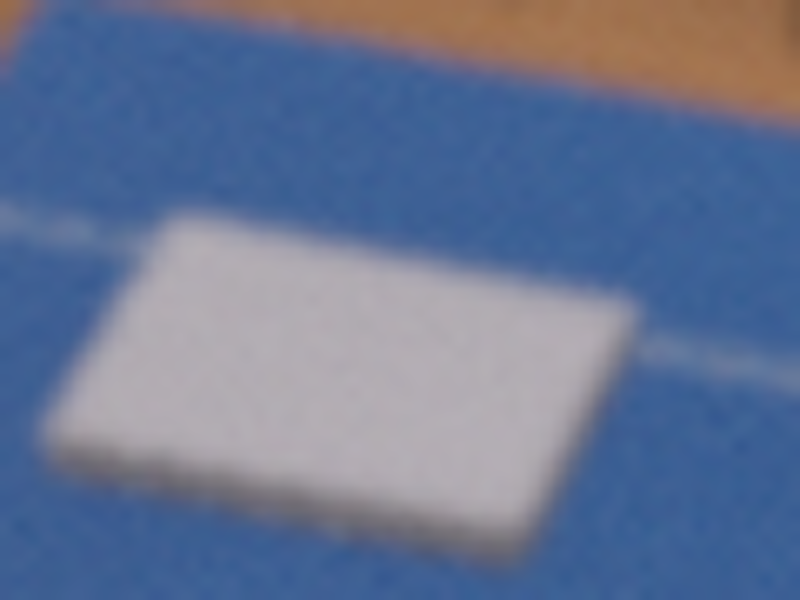

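View pics/P_1.png

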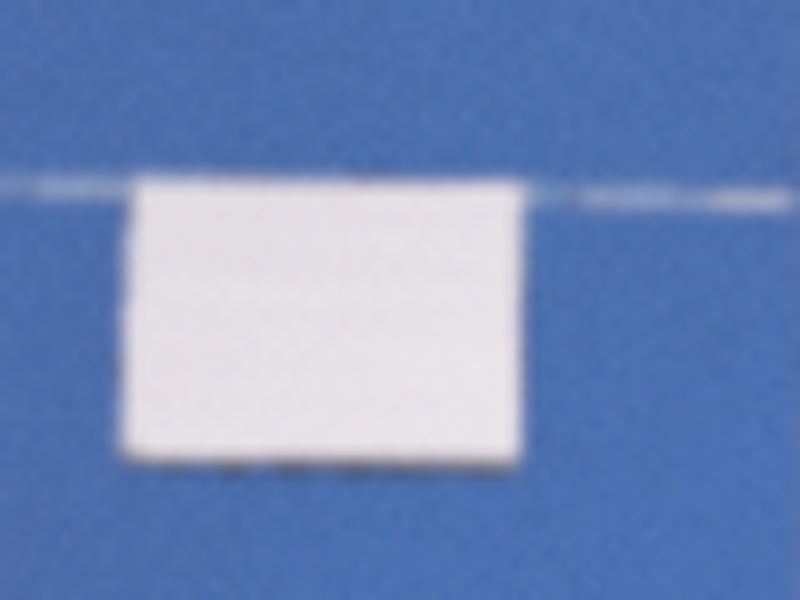

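The far edge now reads −0.15 mm (top) and +0.7 mm (side) from the line's centre, and the blank is parallel. One last look at the whole scene before I hand in.

```bash
python3 look.py Q '[("side",(235,170,445,315)),("top",(235,155,455,290))]'
```

```text
22.5 [ 495.3 -294.5  257. ] [-0.09   1.568  0.09 ] [-0.2 -0.6 -0.7] 59.58681914635871
pics/Q_0.png side (235, 170, 445, 315) scale 3.8095238095238093
pics/Q_1.png top (235, 155, 455, 290) scale 3.6363636363636362
```

View pics/Q_0.png

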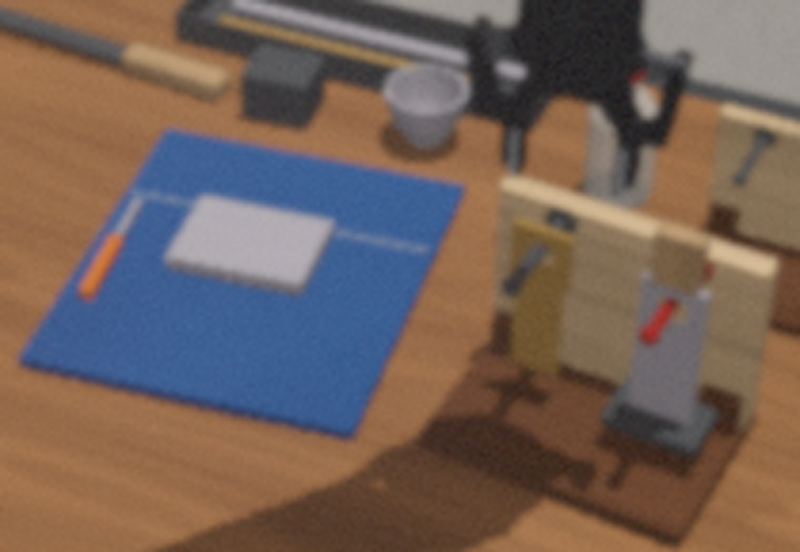

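The square hangs on the red peg at (670,320), the blank's far edge lies on the line at (265,215), and the template and scriber haven't moved. The gripper is clear of everything.

```bash
python3 -c "
from station import *
print(close_job())"
```

```text
the job is handed in; nothing more can be done
None
```

I hung the square by its eye on the red peg of the large brown stand and let go. Then I slid the blank with two open fingertips until its far edge lay on the white line, and handed the job in at about 22.5 s.

- **Blank on the line:** the two cameras disagree slightly. From the line's centre the far edge reads about −0.15 mm (−0.6 to +0.3 along its length) in the top view. In the side view it reads +0.6 to +0.9 mm (up to +1.3 at the left end), the plus side being past the centre. The top view's near edge, taken with the blank's 80 mm depth, puts it nearer −1 to −2 mm. The average is close to zero on a 2 mm wide line, but I can't rule out the left end being a fraction of a millimetre over.
- **Last push:** the blank stuck, then slipped, and moved about 3.5 mm instead of the 2.8 mm I aimed for.
- **Fingertips on the plate:** they touched the plate lightly, about 6 N, while I was finding the pushing height.
- **Other things:** the last side view showed the square hanging freely, the template and scriber in place, and the gripper clear of everything.

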